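# Stand the storage tins in their trays, windows to the front

### The arm

A 7-joint arm with a two-finger parallel gripper is mounted at the origin on the work surface. World frame = base frame: x ahead of the robot, y to its left, z up, the work surface at z = 0. Lengths are in m, angles in degrees, forces in N, time in s.
With the tool pointing down it reaches from about 0.425 to 0.825 m from the base axis. Payload 3.6 kg.
Tool frame: the origin (TCP) lies at the very end of the fingers, on their centre line; the grasp point (between the pads) lies 19 mm behind it; x points along the fingers, z is the direction in which the jaws open and shut, and the axes are right-handed (so a half turn about x gives the same grasp; the last joint's range is limited). The gripper opens to 93 mm and grips with 3 to 60 N. Pads are 15 mm wide; open, the fingers measure 128 mm over their backs; the gripper's body (75 mm by 188 mm) begins 65 mm behind the grasp point.
Start: joints at [73.367, 35.231, -0.722, 81.555, 0.464, 63.22, -2.315], TCP at [0.17, -0.627, 0.219] pointing down, gripper open.
Joint ranges: [-178.69, 178.69], [-17.37, 117.87], [-77.05, 75.6], [15.02, 138.74], [-78.02, 258.01], [0.78, 113.62], [-162.83, 162.83]. Speed limits (degrees/s): [159.86, 159.86, 180, 180, 180, 180, 180].

### API

Orientations are given as a 3x3 rotation matrix whose columns are the frame's x, y, z axes.
In Python, from station import read_state, viewer, workorder gives the robot as it stands. The module is installed in compiled form; this text tells all that it offers.
- The arm moves only by the tool servo_tool, never from a script. Its arguments are lists of equal length, an entry for each row: "rotation": the turn, a rotation vector about the tool's x, y, z in rad, a list of three; "xyz": the shift along the tool's x, y, z in mm, a list of three; "hand": the finger opening in mm, from 0 to 93. A call has 1 to 20 rows; each row is the pose to reach, as a shift and turn from the pose commanded when the call began, along the tool's axes at that moment; what a row does not reach only later rows make up. A row lasts 1/8 s, in which the tool goes at most 62.5 mm and 10.7 degrees, less where a joint would pass 70% of its speed; a pose out of reach is approached as far as the arm can. A call with a gripper value outside its range is refused whole. The fingers move at their own pace and stop on an object; the grip force is fixed at half the most. Time passes only in rows, so rows that repeat a pose let the fingers close. It gives the time, the measured TCP pose, the force and the opening at its end, in the units of the state.
- read_state(): the state, without advancing time (a new reading comes with each control period).
- viewer.grab_frame(name): name is "side" or "top"; returns a dict with "frame" (384x512x3 uint8, red, green, blue), "intrinsics" (3x3 intrinsics, pixels), "dist_coeffs" ([k1, k2, p1, p2, k3] as OpenCV has them; the pictures are not rectified), "position" and "orientation" of the camera in the world. Camera axes: x right, y down, z forward; pixel columns grow to the right and rows downward; lengths in m; the calibration is good to about 2 mm. A picture is of the moment at which its call begins. There is no depth.
- workorder.sign_off(): hands the job in, once; it reports no verdict.
The state is a dict: "clock": time; "q": joint angles; "qd": joint speeds; "effort": joint torques, N m; "tool_pos": TCP position; "eef_rot": TCP orientation; "wrist_force": force on the tool from outside, world axes, zero at the start; "ft_torque": the same for the moment, N m; "width": finger opening in m.
Only numpy, scipy, OpenCV 4.12 (cv2) and the standard library are available. Lean on these libraries where they do the work, as an engineer would, in place of code of your own. Each camera call takes 0.05 s, during which the arm holds its last target. There are 200 camera calls.

### The job

Put the three kitchen storage tins away: stand each one upright, lid up, on the floor of the tray of its own colour, square in the tray with its window facing the tray's low front. Set them down gently rather than dropping them, and do not knock over or shift the other kitchen things.

Things in the scene. Friction and masses are not known exactly. Their poses are not given: they have to be found in the camera images.
- yellow_tin: steel storage tin, yellow lid and band; body 52 deep (x), 48 wide (y), 80 mm tall (z), its lid 46 x 42, 12 mm higher; 0.18-0.35 kg. Origin: centre of the body, 40 mm from the bottom. z points from bottom to lid; front = the -x face, with a black-framed orange window. Starts lying on its back on the worktop, window up, origin 26 mm up, lid pointing anywhere but back at the robot.
- green_tin: steel storage tin, green lid and band; body 52 deep (x), 48 wide (y), 80 mm tall (z), its lid 46 x 42, 12 mm higher; 0.18-0.35 kg. Origin: centre of the body, 40 mm from the bottom. z points from bottom to lid; front = the -x face, with a black-framed orange window. Starts lying on its back on the worktop, window up, origin 26 mm up, lid pointing anywhere but back at the robot.
- blue_tin: steel storage tin, blue lid and band; body 52 deep (x), 48 wide (y), 80 mm tall (z), its lid 46 x 42, 12 mm higher; 0.18-0.35 kg. Origin: centre of the body, 40 mm from the bottom. z points from bottom to lid; front = the -x face, with a black-framed orange window. Starts upright on the worktop, origin 40 mm up, window turned away from the robot or sideways.
- yellow_tin_window (a point): middle of the window face of the yellow tin: 26 mm in front (-x) of the tin's origin
- green_tin_window (a point): middle of the window face of the green tin: 26 mm in front (-x) of the tin's origin
- blue_tin_window (a point): middle of the window face of the blue tin: 26 mm in front (-x) of the tin's origin
- yellow_tray: low yellow tray fixed to the worktop, 88 (x) by 84 mm (y) outside, 80 x 76 inside; floor top 4 mm above the origin; back and side walls 22 mm high, front wall 8 mm. Origin: centre of the underside; x points to the back, -x to the low front, which faces the robot within about 20 degrees; z up
- green_tray: low green tray fixed to the worktop, 88 (x) by 84 mm (y) outside, 80 x 76 inside; floor top 4 mm above the origin; back and side walls 22 mm high, front wall 8 mm. Origin: centre of the underside; x points to the back, -x to the low front, which faces the robot within about 20 degrees; z up
- blue_tray: low blue tray fixed to the worktop, 88 (x) by 84 mm (y) outside, 80 x 76 inside; floor top 4 mm above the origin; back and side walls 22 mm high, front wall 8 mm. Origin: centre of the underside; x points to the back, -x to the low front, which faces the robot within about 20 degrees; z up
- salt_shaker: loose white salt shaker, 42 mm across, 58 mm tall, standing between two of the tins; origin under its centre
- spice_jar: loose round spice jar with a red cap, 42 mm across, 58 mm tall, standing between two of the tins; origin under its centre
- mug: loose blue mug, 80 mm across, 90 mm tall, handle on its +y side; origin under its centre
- saucepan: loose steel saucepan, 150 mm across, 70 mm tall, black handle reaching 210 mm from its centre to -x and up to 85 mm high; origin under its centre
- grater: loose four-sided steel box grater, foot 80 x 105 mm, 187 mm tall with its black handle; origin under its centre
- mixing_bowl: loose white mixing bowl, 200 mm across, 75 mm tall; origin under its centre
There are look-alikes about, which are no part of the job. What is shaped like the green_tin but pink is not meant.

How it is judged:
By the outcome, as a careful person would: the job done as asked, in the order asked, and still so for the second after the job is handed in, with the robot touching nothing.
It also fails if it takes over 72 s, if anything falls off the work surface, if the arm or the gripper's body presses on something with over 40 N, if the wrist force passes 120 N, or if a joint passes its speed limit or range.

## Working session

There is one attempt and no reset: what is moved stays moved. The work goes in short steps, Python scripts to look and compute and a tool call to move; the robot and the scene stay as the last step left them, time stands still between calls to the robot, and variables do not carry over. Pictures are saved under pics/ and viewed, on a budget of 10 in all, crops included, one or two more only if the job needs it, and the job is handed in when it is done.

Besides the shell and the picture viewer there is one more tool, called after "Call:" as a command line: name --argument value ..., lists and objects as JSON in quotes. servo_tool: Moves the arm, as the interface text tells. Its arguments: {"type":"object","properties":{"rotation":{"type":"array"},"xyz":{"type":"array"},"hand":{"type":"array"}},"required":["rotation","xyz","hand"]}

```bash
mkdir -p pics
python3 - <<'E'
from station import read_state, viewer
import cv2,json,pickle
s=read_state();print(s)
d={}
for n in("side","top"):
    f=viewer.grab_frame(n);d[n]=f
    cv2.imwrite(f"pics/{n}0.png",cv2.resize(f["frame"][...,::-1],(800,600),interpolation=cv2.INTER_CUBIC))
    print(n,f["intrinsics"],f["dist_coeffs"],f["position"],f["orientation"])
pickle.dump(d,open("f0.pkl","wb"))
E
```

```text
{'clock': 0.0, 'q': array([73.36898464, 35.2908645 , -0.72278917, 81.64064576,  0.46378029,
       63.21996521, -2.31382419]), 'qd': array([-0.02556531,  0.06467591,  0.04542693, -0.04932805,  0.04028395,
        0.03253449,  0.04883401]), 'effort': array([-1.86640714e-04, -4.58941483e+01,  2.09218659e-01, -1.65745676e+01,
       -6.10447791e-02,  2.04540754e-02,  2.19667104e-04]), 'tool_pos': array([ 0.16926842, -0.62674839,  0.21746682]), 'eef_rot': array([[-7.08810172e-04,  9.65394331e-01,  2.60793566e-01],
       [ 2.49497584e-03,  2.60794527e-01, -9.65391107e-01],
       [-9.99996636e-01, -3.36053905e-05, -2.59348935e-03]]), 'wrist_force': array([-0.39381755,  0.19736301, -0.20252921]), 'ft_torque': array([-0.01482545,  0.01663602,  0.02934914]), 'width': 0.0927848407017823}
side [[365.6966205    0.         256.64067577]
 [  0.         365.6966205  191.25270691]
 [  0.           0.           1.        ]] [-0.05245758  0.          0.          0.          0.        ] [-0.07961071  0.72817148  0.90230307] [[-0.80588453 -0.40991135  0.42722688]
 [-0.5920532   0.55206121 -0.58711279]
 [ 0.00480881 -0.72608616 -0.68758691]]
top [[347.37824762   0.         254.78281534]
 [  0.         347.37824762 192.01530788]
 [  0.           0.           1.        ]] [-0.06332553  0.          0.          0.          0.        ] [ 0.26057854 -0.00116218  1.1446407 ] [[-0.02391908 -0.9835584   0.17899929]
 [-0.99941958  0.02787002  0.01959002]
 [-0.02425664 -0.17842682 -0.98365415]]
```

View pics/top0.png

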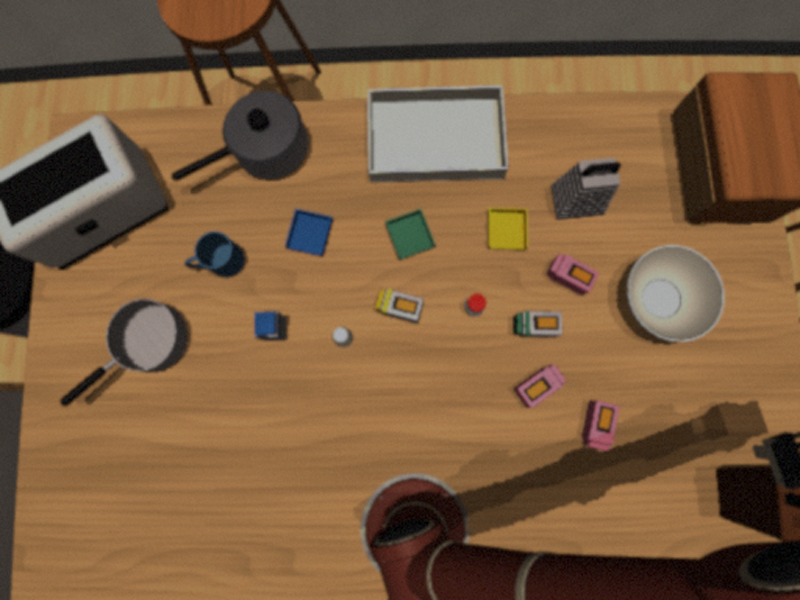

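View pics/side0.png

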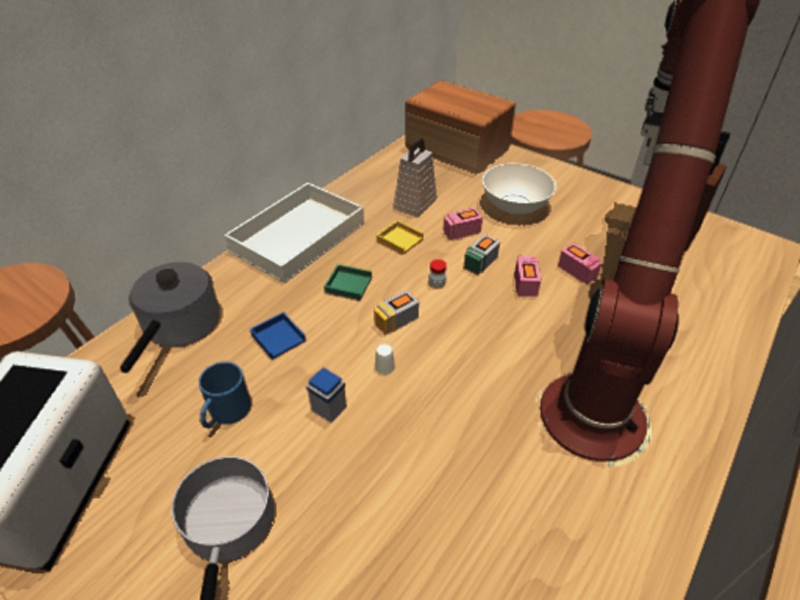

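Top view (800-px picture): yellow tin at (400,305), green tin at (539,324), blue tin upright at (268,325). Trays are blue (310,232), green (410,234) and yellow (507,230). The tin shapes at (573,274), (540,386) and (601,425) are pink look-alikes, so they're out. The green-lidded tin at (539,324) is the one meant. I'll confirm this in enlarged crops.

Run:
```python
import cv2,pickle
d=pickle.load(open("f0.pkl","rb"))
def crop(n,x,y,w,h,k,out):
    im=cv2.resize(d[n]["frame"][y:y+h,x:x+w,::-1],None,fx=k,fy=k,interpolation=cv2.INTER_CUBIC)
    for i in range(0,w,10):
        cv2.line(im,(int(i*k),0),(int(i*k),5 if (x+i)%50 else 14),(255,255,255),1)
        if (x+i)%20==0: cv2.putText(im,str(x+i),(int(i*k)+2,20),0,.4,(255,255,255),1)
    for i in range(0,h,10):
        cv2.line(im,(0,int(i*k)),(8,int(i*k)),(255,255,255),1)
        cv2.putText(im,str(y+i),(10,int(i*k)+4),0,.4,(255,255,255),1)
    cv2.imwrite(out,im)
crop("top",150,120,220,130,3.6,"pics/topc.png")
crop("side",150,130,180,150,4,"pics/sidec.png")
```

```text
(no output)
```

View pics/topc.png

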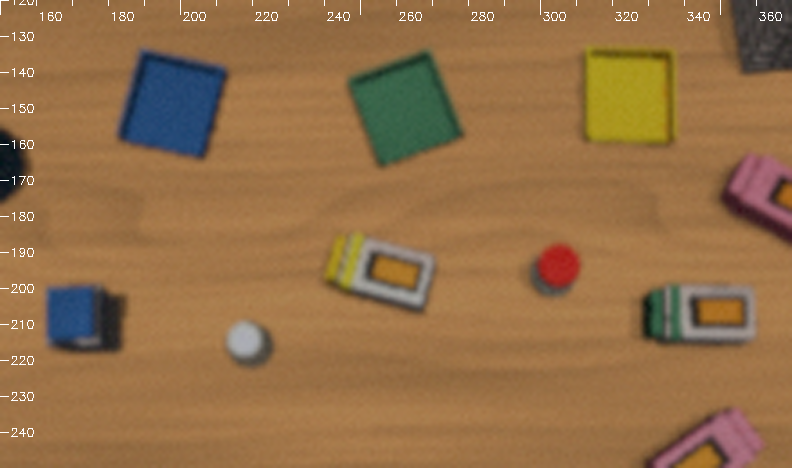

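View pics/sidec.png

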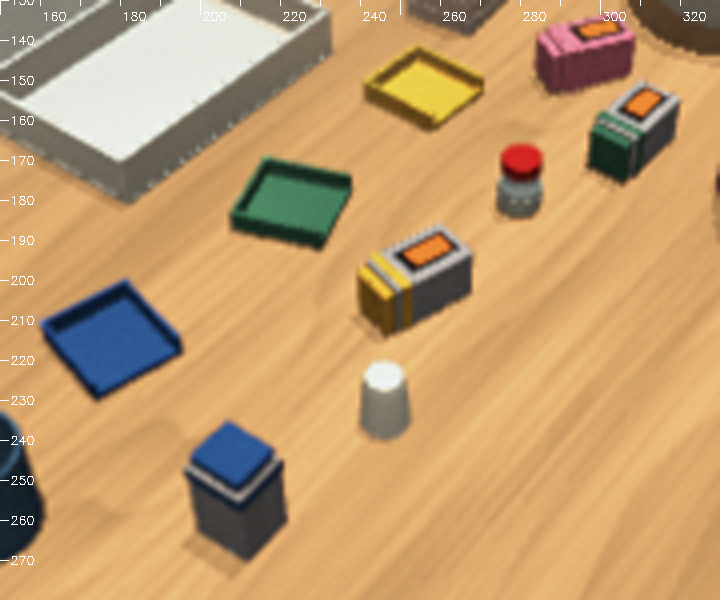

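Green tin confirmed at full-frame pixel (345,207): green lid and band, grey body, unlike the pinks. Next I'll fit poses from the corners in both views and check which way the blue tin's window faces.

```bash
cat > h.py <<'E'
import numpy as np,cv2,pickle
from scipy.optimize import least_squares
def proj(f,P):
    R=np.array(f["orientation"]);t=np.array(f["position"])
    rv=cv2.Rodrigues(R.T)[0]
    return cv2.projectPoints(np.atleast_2d(P).astype(float),rv,-R.T@t,np.array(f["intrinsics"]),np.array(f["dist_coeffs"]))[0][:,0]
def pts(p,L):  # pose x,y,z,yaw(rad); L local points (yaw about z)
    c,s=np.cos(p[3]),np.sin(p[3]);L=np.array(L,float)
    return np.c_[p[0]+c*L[:,0]-s*L[:,1],p[1]+s*L[:,0]+c*L[:,1],p[2]+L[:,2]]
def fit(d,obs,p0):  # obs: list (cam, local pt, pixel)
    def r(p): return np.concatenate([proj(d[c],pts(p,[l]))[0]-px for c,l,px in obs])
    s=least_squares(r,p0,loss="soft_l1");return s.x,r(s.x).reshape(-1,2)
T=lambda x,y:np.array([150+x/3.6,120+y/3.6]); S=lambda x,y:np.array([150+x/4,130+y/4])
E
cat > m.py <<'E'
from h import *
d=pickle.load(open("f0.pkl","rb"))
def tray(t,s):  # corners in order front-left,back-left,back-right,front-right (local y+ = left)
    X,Y=.044,.042
    L=[(-X,Y,.008),(X,Y,.022),(X,-Y,.022),(-X,-Y,.008)]
    return [("top",l,T(*p)) for l,p in zip(L,t) if p]+[("side",l,S(*p)) for l,p in zip(L,s) if p]
O={}
O["ytray"]=(tray([(586,140),(584,48),(675,48),(674,144)],[(364,86),(418,46),(484,83),(433,126)]),(.6,-.15,0,0))
O["gtray"]=(tray([(382,166),(347,78),(430,51),(463,138)],[(231,213),(264,157),(352,177),(321,247)]),(.6,0,0,.3))
O["btray"]=(tray([(119,138),(140,49),(228,69),(204,158)],[(98,394),(42,322),(126,280),(182,347)]),(.6,.15,0,-.2))
# lying tins: local x = lid direction, body x -.04...04, y +-.024, z origin at centre (+-.026)
ob=lambda c,F,L:[(c,l,F(*p)) for l,p in L]
h,w=.026,.024
O["ytin"]=(ob("top",T,[((-.04,-w,h),(434,254)),((-.04,w,h),(422,310)),((.04,-w,h),(355,233)),((.04,w,h),(341,292))])
 +ob("side",S,[((-.04,-w,h),(441,225)),((-.04,w,h),(470,241)),((-.04,w,-h),(472,293)),((.04,w,h),(411,276)),((.04,w,-h),(411,327))]),(.45,0,.026,1.5))
O["gtin"]=(ob("top",T,[((-.04,-w,h),(755,286)),((-.04,w,h),(755,342)),((.04,-w,h),(664,286)),((.04,w,h),(663,343))])
 +ob("side",S,[((-.04,-w,h),(647,82)),((-.04,w,h),(680,95)),((-.04,w,-h),(676,140)),((.04,w,h),(640,133)),((.04,w,-h),(637,177))]),(.45,-.2,.026,1.5))
# blue: lid top corners 46x42 at +.052; body top at +.04
for k,(a,b,A,B) in {"btin_x":(.023,.021,.026,.024),"btin_y":(.021,.023,.024,.026)}.items():
  O[k]=(ob("top",T,[((-a,b,.052),(48,338)),((a,b,.052),(48,287)),((a,-b,.052),(95,287)),((-a,-b,.052),(95,338))])
  +ob("side",S,[((a,b,.052),(191,457)),((a,-b,.052),(229,422)),((-a,-b,.052),(276,453)),((-a,b,.052),(236,488)),
   ((A,B,.04),(187,470)),((-A,-B,.04),(284,463)),((-A,B,.04),(238,503)),((-A,B,-.04),(247,560)),((-A,-B,-.04),(286,519))]),(.43,.25,.04,0))
for k,(o,p0) in O.items():
    p,r=fit(d,o,p0);print(k,np.round(p[:3]*1000,1),"yaw",np.round(np.degrees(p[3]),1),"rms",round(float(np.sqrt((r**2).mean())),2),"max",np.abs(r).max().round(2))
# misc
def tri(a,b):
    def ray(f,px):
        u=cv2.undistortPoints(np.array([[px]],float),np.array(f["intrinsics"]),np.array(f["dist_coeffs"]))[0,0]
        return np.array(f["orientation"])@np.r_[u,1],np.array(f["position"])
    (v,o),(w_,q)=ray(d["top"],a),ray(d["side"],b)
    s=np.linalg.lstsq(np.c_[v,-w_],q-o,rcond=None)[0];return ((o+s[0]*v+q+s[1]*w_)/2*1000).round()
print("salt top",tri(T(243,336),S(384,372)),"spice top",tri(T(559,265),S(522,157)))
E
python3 m.py
python3 - <<'E'
import sys;sys.path.insert(0,'.')
from h import *
d=pickle.load(open("f0.pkl","rb"))
g=lambda im:(255*(im/255.)**.5).astype('uint8')
a=cv2.resize(g(d["top"]["frame"][190:225,155:195,::-1]),(400,350),interpolation=cv2.INTER_CUBIC)
b=cv2.resize(g(d["side"]["frame"][230:275,190:230,::-1]),(311,350),interpolation=cv2.INTER_CUBIC)
cv2.imwrite("pics/blue.png",np.hstack([a,b]))
E
```

```text
ytray [ 628.5 -227.9  -39.7] yaw -5.5 rms 9.1 max 17.65
gtray [618.3  -9.2 -27.8] yaw 17.0 rms 10.19 max 22.74
btray [621.7 211.3  -4.1] yaw -14.8 rms 0.49 max 1.04
ytin [446.5  10.5  29.2] yaw 76.8 rms 1.41 max 2.87
gtin [ 400.9 -270.6   26.8] yaw 88.0 rms 0.78 max 1.76
btin_x [413.1 284.4  31.4] yaw -0.0 rms 0.75 max 2.26
btin_y [412.8 283.6  31.8] yaw 1.1 rms 0.93 max 2.15
salt top [392. 139.  54.] spice top [ 448. -141.   53.]
```

View pics/blue.png

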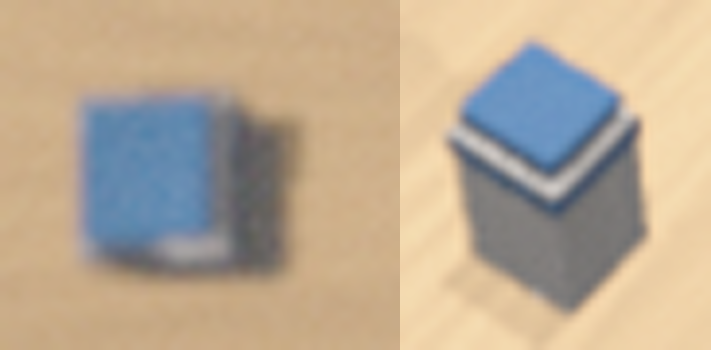

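The blue lid measures 14.3 px in world x and 12.8 px in world y, matching 46 x 42. No window shows on the -x, +y or -y faces, so the window faces +x (yaw about 180°). I got the corner order wrong for two trays and put the rim edges in the wrong place, so I'll fix both and refit.

```bash
python3 - <<'E'
s=open('m.py').read()
s=s.replace("[(364,86),(418,46),(484,83),(433,126)]","[(433,126),(364,86),(418,46),(484,83)]").replace("[(231,213),(264,157),(352,177),(321,247)]","[(321,247),(231,213),(264,157),(352,177)]")
s=s.replace("(355,233)),((.04,w,h),(341,292)","(349,232)),((.04,w,h),(335,290)").replace("((.04,w,h),(411,276)),((.04,w,-h),(411,327))","((.04,w,h),(393,286)),((.04,w,-h),(391,335))")
s=s.replace("((.04,w,h),(640,133)),((.04,w,-h),(637,177))","((.04,w,h),(628,139)),((.04,w,-h),(626,183))")
s=s.replace('.max().round(2))','.max().round(2));print(r.round(1).tolist())')
open('m.py','w').write(s)
E
python3 m.py
```

```text
ytray [ 616.7 -221.2   -5.1] yaw -1.8 rms 0.53 max 1.03
[[0.0, 0.8], [0.5, 0.3], [-0.1, 0.4], [0.3, -0.2], [-0.3, 0.3], [-0.4, -1.0], [-0.8, -0.7], [-0.2, 0.8]]
gtray [610.4  -9.1  -4.4] yaw 19.2 rms 0.63 max 2.05
[[-0.3, 0.6], [0.2, 0.5], [0.2, -0.4], [0.3, -0.2], [0.0, -0.7], [-0.6, -0.0], [-0.2, -0.4], [0.0, 2.0]]
btray [621.7 211.3  -4.1] yaw -14.8 rms 0.49 max 1.04
[[0.4, 0.7], [0.5, 0.2], [-0.4, -0.2], [0.3, 0.5], [-1.0, 0.3], [-0.8, -0.2], [0.1, -0.7], [0.1, 0.1]]
ytin [449.6  14.4  25.7] yaw 72.8 rms 0.91 max 2.1
[[0.3, 0.6], [-0.3, -0.6], [-0.1, 0.2], [-0.4, -1.7], [-0.7, -1.6], [0.6, 2.1], [-0.3, -0.1], [0.5, 0.8], [1.2, -0.6]]
gtin [ 403.  -271.1   22.2] yaw 86.0 rms 0.74 max 1.88
[[-0.2, 0.7], [-0.2, 0.2], [0.0, -0.3], [0.2, -1.2], [-1.9, -0.8], [0.3, 0.9], [-0.3, 0.2], [1.4, 0.0], [0.5, -0.3]]
btin_x [413.1 284.4  31.4] yaw -0.0 rms 0.75 max 2.26
[[0.0, 0.8], [0.4, 0.4], [0.6, 0.0], [0.3, 0.5], [-0.9, -0.0], [-0.5, -0.5], [-0.1, -0.8], [-0.0, 0.0], [-1.0, -0.5], [-0.4, -0.8], [-0.0, 0.1], [0.0, 2.3], [0.8, 1.7]]
btin_y [412.8 283.6  31.8] yaw 1.1 rms 0.93 max 2.15
[[-0.3, 0.4], [-0.2, 1.2], [1.3, 0.6], [1.3, -0.2], [-0.6, 0.7], [0.5, -0.8], [-0.0, -1.9], [-0.6, -0.1], [-0.7, 0.3], [-0.2, -2.0], [-0.6, 0.0], [-0.5, 2.1], [0.9, 0.6]]
salt top [392. 139.  54.] spice top [ 448. -141.   53.]
```

```bash
sed -i 's#150+x/3.6,120+y/3.6#149.64+x/3.6,119.64+y/3.6#; s#150+x/4,130+y/4#149.62+x/4,129.62+y/4#' h.py
python3 - <<'E'
s=open('m.py').read()
i=s.index("for k,(o,p0) in O.items()");j=s.index("# misc")
s=s[:i]+'''for k,(o,p0) in O.items():
    p,r=fit(d,o,p0)
    z0={"y":.026,"g":.026,"b":.04}[k[0]] if "tin" in k else 0.
    q=least_squares(lambda v:np.concatenate([proj(d[c],pts([v[0],v[1],z0,v[2]],[l]))[0]-px for c,l,px in o]),[p[0],p[1],p[3]],loss="soft_l1",f_scale=.5)
    print(k,np.round(p[:3]*1000,1),np.degrees(p[3]).round(1),"| zfix",np.round(q.x[:2]*1000,1),np.degrees(q.x[2]).round(1),"rms",np.sqrt((q.fun**2).mean()).round(2))
'''+s[j:]
open('m.py','w').write(s)
E
python3 m.py
```

```text
ytray [ 617.3 -219.5   -2.5] -1.8 | zfix [ 616.4 -218.8] -1.9 rms 0.56
gtray [611.   -7.9  -2. ] 19.2 | zfix [610.2  -7.3] 19.2 rms 0.63
btray [622.2 212.2  -1.9] -14.8 | zfix [621.5 212.6] -14.9 rms 0.53
ytin [450.4  15.4  27.9] 72.8 | zfix [451.   15.1] 72.9 rms 0.93
gtin [ 403.9 -269.4   24.6] 86.0 | zfix [ 403.7 -268.9] 86.2 rms 0.74
btin_x [413.9 285.   33.2] 0.0 | zfix [411.9 285.6] -0.3 rms 0.97
btin_y [413.6 284.2  33.6] 1.2 | zfix [411.1 285.9] 2.2 rms 1.13
salt top [393. 140.  56.] spice top [ 449. -139.   56.]
```

```bash
cat > plan.py <<'E'
import numpy as np
from scipy.spatial.transform import Rotation as Ro
from station import read_state
U=np.array([0,0,1.])
trays={"y":(.6164,-.2188,-1.9),"g":(.6102,-.0073,19.2),"b":(.6215,.2126,-14.9)}
tins={"y":(.451,.0151,75),"g":(.4037,-.2689,88)}
h=lambda a:np.array([np.cos(np.radians(a)),np.sin(np.radians(a)),0])
def frame(x,z): return np.c_[x,np.cross(z,x),z]
def pick(c,a=20,g=.015,dz=0.,t=None):   # lying tin -> R, TCP
    X,Y,w=t or tins[c];d=h(w);ca,sa=np.cos(np.radians(a)),np.sin(np.radians(a))
    x=-ca*U-sa*d;R=frame(x,-np.cross(U,d))
    return R,np.array([X,Y,.026+dz])+g*d+.019*x
def place(c,a=20,g=.015,dz=0.,back=0.,t=None):
    X,Y,w=t or trays[c];b=h(w);ca,sa=np.cos(np.radians(a)),np.sin(np.radians(a))
    x=ca*b-sa*U;R=frame(x,-np.cross(U,b))
    return R,np.array([X,Y,.044+g+dz])+.019*x-back*x
def rel(*W,s=None):
    s=s or read_state();R0,p0=np.array(s["eef_rot"]),np.array(s["tool_pos"])
    print("t",s["clock"],"q",np.round(s["q"],0),"p",np.round(p0,4),"w",round(s["width"],4),"F",np.round(s["wrist_force"],1))
    for R,p in W:
        r=Ro.from_matrix(R0.T@R).as_rotvec();x=R0.T@(p-p0)*1000
        print("rot",np.round(r,3).tolist(),"xyz",np.round(x,1).tolist(),"|deg",np.degrees(np.linalg.norm(r)).round(0),"mm",np.linalg.norm(x).round(0),"world",np.round(p,3))
E
python3 -c "
from plan import *
R,p=place('y')
rel((R,np.array([.5,-.22,.28])))"
```

```text
t 0.1 q [73. 35. -1. 82.  0. 63. -2.] p [ 0.1693 -0.6268  0.2176] w 0.0928 F [-0.1 -0.3 -0.1]
rot [0.258, -0.183, 1.213] xyz [-61.7, 425.3, -306.6] |deg 72.0 mm 528.0 world [ 0.5  -0.22  0.28]
```

Call:
servo_tool --rotation '[[0.26,-0.18,1.21],[0.26,-0.18,1.21],[0.26,-0.18,1.21],[0.26,-0.18,1.21],[0.26,-0.18,1.21],[0.26,-0.18,1.21],[0.26,-0.18,1.21],[0.26,-0.18,1.21],[0.26,-0.18,1.21],[0.26,-0.18,1.21],[0.26,-0.18,1.21],[0.26,-0.18,1.21],[0.26,-0.18,1.21],[0.26,-0.18,1.21]]' --xyz '[[-62,425,-307],[-62,425,-307],[-62,425,-307],[-62,425,-307],[-62,425,-307],[-62,425,-307],[-62,425,-307],[-62,425,-307],[-62,425,-307],[-62,425,-307],[-62,425,-307],[-62,425,-307],[-62,425,-307],[-62,425,-307]]' --hand '[80,80,80,80,80,80,80,80,80,80,80,80,80,80]'

```text
clock: 1.85
tool_pos: [0.5392, -0.3728, 0.3269]
eef_rot: [[0.897, 0.44, 0.024], [0.033, -0.012, -0.999], [-0.44, 0.898, -0.025]]
wrist_force: [0.1, -0.7, 1.0]
width: 0.0798
```

```bash
python3 -c "
from plan import *
R,p=place('y')
rel((R,np.array([.5,-.22,.28])),(R,p+[0,0,.1]))"
```

```text
t 1.85 q [ 99.  46. -77. 116. -78.   1.  38.] p [ 0.5392 -0.3728  0.3269] w 0.0798 F [ 0.1 -0.7  1. ]
rot [-0.001, -0.063, 0.107] xyz [-9.5, -61.2, -152.5] |deg 7.0 mm 165.0 world [ 0.5  -0.22  0.28]
rot [-0.001, -0.063, 0.107] xyz [167.1, -116.6, -146.6] |deg 7.0 mm 251.0 world [ 0.634 -0.219  0.153]
```

```bash
cat > k.py <<'E'
import numpy as np,itertools
from scipy.optimize import least_squares
from scipy.spatial.transform import Rotation as Ro
from station import read_state
import pickle
S=[dict(q=[73.369,35.29,-.723,81.64,.464,63.22,-2.314],p=[.16927,-.62675,.21747],R=[[-7.0881e-4,.965394,.260794],[2.49497e-3,.2607945,-.965391],[-.9999966,-3.36e-5,-2.593e-3]])]
s=read_state();S.append(dict(q=s["q"].tolist(),p=s["tool_pos"].tolist(),R=s["eef_rot"].tolist()))
pickle.dump(S,open("S.pkl","wb"))
def ori(q,sg):
    return [Ro.from_euler("zyzyzyz"[i],sg[i]*q[i],degrees=True).as_matrix() for i in range(7)]
for sg in itertools.product([1,-1],repeat=7):
    if sg[1]!=1: continue
    def tot(q):
        M=np.eye(3)
        for m in ori(q,sg): M=M@m
        return M
    C=[tot(a["q"]).T@np.array(a["R"]) for a in S]
    e=np.degrees(Ro.from_matrix(C[0].T@C[1]).magnitude())
    if e<8: print(sg,round(e,2),C[0].round(2).tolist())
E
python3 k.py
```

```text
(-1, 1, -1, 1, -1, 1, -1) 0.0 [[0.0, -0.0, -1.0], [0.0, 1.0, -0.0], [1.0, -0.0, 0.0]]
```

```bash
cat > kin.py <<'E'
import numpy as np,pickle
from scipy.spatial.transform import Rotation as Ro
sg=[-1,1,-1,1,-1,1,-1]
C=np.array([[0,0,-1],[0,1,0],[1,0,0.]])
def mats(q):
    M=np.eye(3);o=[]
    for i in range(7):
        M=M@Ro.from_euler("zyzyzyz"[i],sg[i]*q[i],degrees=True).as_matrix();o.append(M)
    return o
def cols(q):
    m=mats(q);return np.c_[[0,0,1.],m[2][:,2],m[4][:,2],m[6][:,2]]
E
python3 - <<'E'
from kin import *
S=pickle.load(open('S.pkl','rb'))
A=np.vstack([cols(s["q"]) for s in S]);b=np.concatenate([s["p"] for s in S])
x,r,_,_=np.linalg.lstsq(A,b,rcond=None);print(x,A@x-b)
E
```

```text
[0.23776301 0.55535086 0.36834213 0.30639002] [ 0.02072928  0.00677049  0.00039674  0.00026113 -0.00043199 -0.00039674]
```

```bash
cat >> plan.py <<'E'
def down(az,p): return frame(-U,h(az)),np.array(p,float)
E
python3 -c "
from plan import *
rel(down(-75,[.17,-.627,.28]))"
```

```text
t 1.85 q [ 99.  46. -77. 116. -78.   1.  38.] p [ 0.5392 -0.3728  0.3269] w 0.0798 F [ 0.1 -0.7  1. ]
rot [-0.226, 0.11, -1.113] xyz [-319.1, -201.7, 246.2] |deg 65.0 mm 451.0 world [ 0.17  -0.627  0.28 ]
```

Call:
servo_tool --rotation '[[-0.226,0.11,-1.113],[-0.226,0.11,-1.113],[-0.226,0.11,-1.113],[-0.226,0.11,-1.113],[-0.226,0.11,-1.113],[-0.226,0.11,-1.113],[-0.226,0.11,-1.113],[-0.226,0.11,-1.113],[-0.226,0.11,-1.113],[-0.226,0.11,-1.113],[-0.226,0.11,-1.113],[-0.226,0.11,-1.113]]' --xyz '[[-319,-202,246],[-319,-202,246],[-319,-202,246],[-319,-202,246],[-319,-202,246],[-319,-202,246],[-319,-202,246],[-319,-202,246],[-319,-202,246],[-319,-202,246],[-319,-202,246],[-319,-202,246]]' --hand '[80,80,80,80,80,80,80,80,80,80,80,80]'

```text
clock: 3.35
tool_pos: [0.172, -0.6263, 0.2791]
eef_rot: [[0.002, 0.965, 0.262], [0.001, 0.262, -0.965], [-1.0, 0.002, -0.001]]
wrist_force: [0.1, 0.9, -0.5]
width: 0.0802
```

```bash
cat > add.py <<'E'
from kin import *
from station import read_state
S=pickle.load(open('S.pkl','rb'));s=read_state()
S.append(dict(q=s["q"].tolist(),p=s["tool_pos"].tolist(),R=s["eef_rot"].tolist()));pickle.dump(S,open('S.pkl','wb'))
def cf(q):
    m=mats(q);return np.c_[[0,0,1.],m[1],m[2],m[3],m[4],m[6]][:, :]
A=np.vstack([cf(s["q"]) for s in S]);b=np.concatenate([s["p"] for s in S])
print("q",np.round(s["q"],1),"p",s["tool_pos"].round(4),"ori err",np.degrees(Ro.from_matrix((mats(s["q"])[6]@C).T@s["eef_rot"]).magnitude()).round(2))
E
python3 add.py
```

```text
q [74.  32.7 -2.3 76.2  1.1 71.1 -3.1] p [ 0.172  -0.6263  0.2791] ori err 0.0
```

```bash
python3 -c "
from plan import *
rel(down(-20,[.5,-.18,.30]))"
```

```text
t 3.35 q [74. 33. -2. 76.  1. 71. -3.] p [ 0.172  -0.6263  0.2791] w 0.0802 F [ 0.1  0.9 -0.5]
rot [-0.957, 0.0, -0.003] xyz [-19.6, 433.4, -344.9] |deg 55.0 mm 554.0 world [ 0.5  -0.18  0.3 ]
```

Call:
servo_tool --rotation '[[-0.957,0,0],[-0.957,0,0],[-0.957,0,0],[-0.957,0,0],[-0.957,0,0],[-0.957,0,0],[-0.957,0,0],[-0.957,0,0],[-0.957,0,0],[-0.957,0,0],[-0.957,0,0],[-0.957,0,0]]' --xyz '[[-20,433,-345],[-20,433,-345],[-20,433,-345],[-20,433,-345],[-20,433,-345],[-20,433,-345],[-20,433,-345],[-20,433,-345],[-20,433,-345],[-20,433,-345],[-20,433,-345],[-20,433,-345]]' --hand '[80,80,80,80,80,80,80,80,80,80,80,80]'

```text
clock: 4.85
tool_pos: [0.4979, -0.1835, 0.2994]
eef_rot: [[-0.0, 0.347, 0.938], [-0.0, 0.938, -0.347], [-1.0, -0.0, -0.0]]
wrist_force: [-0.1, 0.7, -0.6]
width: 0.0801
```

```bash
python3 add.py
python3 - <<'E'
from kin import *
S=pickle.load(open('S.pkl','rb'))
# params: h, elbow (ax,ay,L1) after q3, wrist (ax,ay,L2) after q5, shoulder y after q2, elbow-post after q4, tool z
def cf(q):
    m=mats(q);return np.c_[[0,0,1.],m[1][:,1],m[2],m[3][:,1],m[4],m[5][:,1],m[6][:,2]]
def cf2(q):
    m=mats(q);return np.c_[[0,0,1.],m[2],m[4],m[6]]
for c in (cols,cf2,cf):
    A=np.vstack([c(s["q"]) for s in S]);b=np.concatenate([s["p"] for s in S])
    x=np.linalg.solve(A.T@A+1e-6*np.eye(A.shape[1]),A.T@b);print((x*1000).round(1),((A@x-b)*1000).round(1))
E
```

```text
q [ 33.9  21.7 -23.3  93.5   9.2  66.7 -11.8] p [ 0.4979 -0.1835  0.2994] ori err 0.0
[234.  562.3 363.6 311.5] [20.6  7.  -0.7 -0.2 -5.2  0.5 20.1  7.8 -1.4  4.7 18.1  1.5]
[ 2.541e+02 -2.000e-01 -9.000e+00  5.523e+02  1.550e+01  1.300e+01
  3.779e+02 -5.000e-01 -2.550e+01  3.025e+02] [-0.   1.3  0.   0.1 -0.  -0.1  0.6 -0.8 -0.1  0.  -0.7  0.2]
[ 2.556e+02 -1.220e+01  0.000e+00 -4.600e+00  5.502e+02 -4.600e+00
 -0.000e+00 -2.000e-01  3.722e+02 -2.000e-01  3.185e+02] [-0. -0.  0. -0.  0.  0. -0.  0. -0.  0.  0. -0.]
```

```bash
cat >> kin.py <<'E'
from scipy.optimize import least_squares
lo=np.array([-178.69,-17.37,-77.05,15.02,-78.02,.78,-162.83])+2;hi=np.array([178.69,117.87,75.6,138.74,258.01,113.62,162.83])-2
def cf(q):
    m=mats(q);return np.c_[[0,0,1.],m[1][:,1],m[2],m[3][:,1],m[4],m[5][:,1],m[6][:,2]]
def solve():
    S=pickle.load(open('S.pkl','rb'))
    A=np.vstack([cf(s["q"]) for s in S]);b=np.concatenate([s["p"] for s in S])
    x0=np.array([.255,0,0,0,.55,0,0,0,.37,0,.315])
    return x0+np.linalg.solve(A.T@A+1e-5*np.eye(11),A.T@(b-A@x0))
X=solve()
def fk(q): return mats(q)[6]@C,cf(q)@X
def ik(R,p,seed,w=.002):
    seed=np.clip(seed,lo,hi)
    def r(q):
        Rq,pq=fk(q);return np.r_[(pq-p)*10,Ro.from_matrix(Rq.T@R).as_rotvec()*2,w*(q-seed)/57.]
    s=least_squares(r,seed,bounds=(lo,hi));q=s.x;Rq,pq=fk(q)
    return q,np.linalg.norm(pq-p)*1000,np.degrees(Ro.from_matrix(Rq.T@R).magnitude())
E
cat > feas.py <<'E'
from kin import *
from plan import *
rng=np.random.default_rng(0)
print("X",X.round(3))
for c in "yg":
  for a in (20,25,30):
    for nm,(R,p) in (("pick",pick(c,a)),("place",place(c,a))):
      for flip in (0,1):
        RR=R@np.diag([1,-1,-1]) if flip else R
        best=[]
        for k in range(25):
            q,e,o=ik(RR,p,rng.uniform(lo,hi))
            if e<3 and o<1:
                m=min((q-lo).min(),(hi-q).min());best.append((m,q))
        if best:
            best.sort(key=lambda t:-t[0])
            for m,q in best[:2]: print(c,a,nm,flip,"margin",round(m),q.round(0))
        else: print(c,a,nm,flip,"none")
E
time python3 feas.py
```

```text
X [ 0.256 -0.012  0.    -0.005  0.55  -0.005  0.    -0.     0.372 -0.
  0.319]
y 20 pick 0 margin 20 [ 13.  53. -49. 117.  62.  62. -92.]
y 20 pick 0 margin 20 [ 13.  53. -48. 117.  62.  62. -92.]
y 20 pick 1 margin 20 [  6.  48. -37. 117.  57.  54.  94.]
y 20 pick 1 margin 20 [  1.  46. -29. 117.  52.  48.  98.]
y 20 place 0 margin 5 [ 50.  65. -31. 132. 199.  70. 123.]
y 20 place 0 margin 5 [ 45.  63. -23. 132. 202.  73. 115.]
y 20 place 1 margin 5 [ 57.  70. -42. 132. 195.  66. -45.]
y 20 place 1 margin 5 [ 55.  68. -39. 132. 196.  67. -49.]
y 25 pick 0 margin 22 [ 12.  56. -53. 115.  63.  71. -95.]
y 25 pick 0 margin 22 [  6.  51. -40. 115.  58.  61. -90.]
y 25 pick 1 margin 22 [  9.  54. -47. 115.  61.  66.  87.]
y 25 pick 1 margin 21 [  2.  49. -34. 115.  55.  57.  93.]
y 25 place 0 margin 6 [ 62.  71. -53. 131. 183.  58. 147.]
y 25 place 0 margin 6 [ 57.  67. -44. 131. 188.  59. 136.]
y 25 place 1 margin 6 [ 63.  72. -54. 131. 182.  58. -31.]
y 25 place 1 margin 4 [ 17.  59.  16. 132. 208.  80. -98.]
y 30 pick 0 margin 24 [  7.  56. -47. 113.  61.  72. -94.]
y 30 pick 0 margin
[... 1143 characters left out ...]
94.  64. 132.]
g 25 place 0 margin 0 [ 38.  65. -39. 137. 195.  64. 132.]
g 25 place 1 margin 0 [ 54.  87. -73. 136. 169.  61.  -2.]
g 25 place 1 margin 0 [ 44.  70. -49. 137. 188.  61. -36.]
g 30 pick 0 margin 8 [ 50.  63. -65. 129.  90.  84. -75.]
g 30 pick 0 margin 8 [ 50.  62. -64. 129.  90.  82. -75.]
g 30 pick 1 margin 8 [ 51.  64. -67. 129.  90.  85. 105.]
g 30 pick 1 margin 8 [ 47.  58. -58. 129.  90.  76. 105.]
g 30 place 0 margin 1 [ 46.  70. -56. 136. 177.  55. 152.]
g 30 place 0 margin 1 [ 42.  65. -48. 136. 183.  56. 142.]
g 30 place 1 margin 1 [ 50.  76. -65. 135. 168.  56. -14.]
g 30 place 1 margin 1 [ 49.  75. -63. 135. 171.  56. -18.]
real	1m7.826s
user	1m8.323s
sys	0m0.048s
```

```bash
cat > path.py <<'E'
from kin import *
from plan import *
import json
def F(Rp): return Rp[0]@np.diag([1,-1,-1]),Rp[1]
def best(Rp,q0,seeds,wt=None):
    o=[]
    for s in seeds:
        q,e,a=ik(*Rp,np.array(s,float),w=.02)
        if e<4 and a<2: o.append((np.abs(q-q0).max(),q,e,a))
    o.sort(key=lambda t:t[0]);return o
def jpath(q0,q1,n,s=None):
    """rows relative to the measured pose, along the joint line"""
    s=s or read_state();R0,p0=np.array(s["eef_rot"]),np.array(s["tool_pos"])
    Rf,pf=fk(q0);rot=[];xyz=[];W=[]
    for k in range(1,n+1):
        R,p=fk(q0+(q1-q0)*k/n)
        rot.append(np.round(Ro.from_matrix(R0.T@R).as_rotvec(),2).tolist());xyz.append(np.round(R0.T@(p-p0)*1000).astype(int).tolist());W.append(np.r_[p,R[2,0]].round(2).tolist())
    print("rot",json.dumps(rot));print("xyz",json.dumps(xyz));print("world p, xdir.z",W)
E
python3 - <<'E'
from path import *
q=read_state()["q"]
sd=[[4,53,-41,113,58,67,89],[10,50,-30,113,50,55,95],[0,45,-20,110,45,50,100]]
for f in (F,lambda a:a):
  for o in best(f(pick('y',30,dz=.12)),q,[q]+sd+[[7,56,-47,113,61,72,-94],[-5,49,-26,114,51,58,-84]]): print(round(o[0]),o[1].round(0),o[2:])
pl=best(F(place('y',30,dz=.1)),q,[[42,56,-21,130,196,57,-70],[29,54,-2,131,204,64,-86]]);print([p[1].round(0) for p in pl])
b=best(F(pick('y',30,dz=.12)),q,sd)[0][1]
jpath(q,b,17)
E
```

```text
99 [ 18.  55. -72. 110.  57.  94.  87.] (np.float64(0.037363580524589095), np.float64(0.021234594675895876))
111 [  7.  42. -47. 110.  48.  76.  99.] (np.float64(0.004981648786584113), np.float64(0.002293329907305826))
116 [  2.  39. -37. 110.  44.  71. 104.] (np.float64(0.005273515975322859), np.float64(0.0023078709421479548))
122 [ -5.  36. -25. 110.  40.  66. 110.] (np.float64(0.004829289677644342), np.float64(0.0023164211524935242))
53 [-12.  35. -15. 110.  35.  62. -65.] (np.float64(0.01585917500384539), np.float64(0.012989394495462717))
59 [-25.  34.   5. 111.  26.  56. -54.] (np.float64(0.02262869890522898), np.float64(0.021527925666175996))
61 [ -2.  37. -31. 110.  42.  68. -73.] (np.float64(0.005307822767492864), np.float64(0.0026805388292308325))
69 [-35.  36.  20. 111.  17.  53. -44.] (np.float64(0.021890820498538365), np.float64(0.021632305549706615))
72 [ 11.  45. -53. 110.  51.  80. -84.] (np.float64(0.00489453306927562), np.float64(0.0021452115328600336))
81 [-47.  40.  40. 112.   3.  50. -29.] (np.float64(0.020884180788222465), np.float64(0.01898241470307799))
[array(
[... 532 characters left out ...]
 [66, 59, -41], [77, 69, -49], [87, 78, -56], [97, 88, -63], [107, 97, -70], [116, 106, -76], [124, 115, -82], [133, 125, -88], [140, 134, -94], [148, 144, -99], [156, 154, -104], [163, 164, -109], [170, 175, -113]]
world p, xdir.z [[0.49, -0.17, 0.28, -1.0], [0.49, -0.15, 0.27, -1.0], [0.49, -0.14, 0.26, -0.99], [0.48, -0.13, 0.25, -0.99], [0.48, -0.11, 0.23, -0.98], [0.48, -0.1, 0.22, -0.97], [0.47, -0.09, 0.21, -0.96], [0.47, -0.08, 0.2, -0.95], [0.47, -0.07, 0.19, -0.94], [0.46, -0.06, 0.18, -0.93], [0.46, -0.05, 0.18, -0.92], [0.46, -0.04, 0.17, -0.91], [0.46, -0.03, 0.16, -0.9], [0.46, -0.01, 0.15, -0.89], [0.45, -0.0, 0.14, -0.88], [0.45, 0.01, 0.14, -0.87], [0.45, 0.02, 0.13, -0.87]]
```

Call:
servo_tool --rotation '[[-0.18,0.04,-0.03],[-0.37,0.08,-0.05],[-0.55,0.11,-0.07],[-0.74,0.15,-0.08],[-0.92,0.2,-0.09],[-1.11,0.24,-0.1],[-1.29,0.28,-0.11],[-1.48,0.33,-0.11],[-1.66,0.37,-0.12],[-1.85,0.42,-0.11],[-2.03,0.47,-0.11],[-2.22,0.52,-0.11],[-2.4,0.58,-0.1],[-2.58,0.64,-0.09],[-2.76,0.7,-0.07],[-2.94,0.76,-0.06],[-2.94,0.76,-0.06]]' --xyz '[[15,13,-8],[29,25,-16],[42,37,-25],[54,48,-33],[66,59,-41],[77,69,-49],[87,78,-56],[97,88,-63],[107,97,-70],[116,106,-76],[124,115,-82],[133,125,-88],[140,134,-94],[148,144,-99],[156,154,-104],[163,164,-109],[163,164,-109]]' --hand '[80,80,80,80,80,80,80,80,80,80,80,80,80,80,80,80,80]'

```text
clock: 6.98
tool_pos: [0.4528, 0.0091, 0.1361]
eef_rot: [[-0.157, -0.403, -0.902], [-0.459, -0.779, 0.428], [-0.875, 0.481, -0.063]]
wrist_force: [0.5, -0.2, -1.1]
width: 0.0802
```

```bash
python3 add.py
python3 - <<'E'
from path import *
print(X.round(4))
s=read_state();R,p=fk(s["q"]);print(p-s["tool_pos"])
rel(F(pick('y',30,dz=.1)),F(pick('y',30,dz=.0)))
q1=best(F(place('y',30,dz=.1)),s["q"],[[42,56,-21,130,196,57,-70],[29,54,-2,131,204,64,-86],s["q"]]);print([p[1].round(0) for p in q1])
E
```

```text
q [ 14.1  44.8 -55.6 108.9  50.   81.6  87.5] p [0.4528 0.0091 0.1361] ori err 0.0
[ 2.556e-01 -1.220e-02  0.000e+00 -4.600e-03  5.502e-01 -4.600e-03
 -0.000e+00 -2.000e-04  3.722e-01 -2.000e-04  3.185e-01]
[1.87740678e-07 2.92646276e-07 9.23548159e-08]
t 6.975 q [ 14.  45. -56. 109.  50.  82.  87.] p [0.4528 0.0091 0.1361] w 0.0802 F [ 0.5 -0.2 -1.1]
rot [-0.189, 0.034, 0.015] xyz [18.1, -21.4, 6.8] |deg 11.0 mm 29.0 world [0.452 0.02  0.11 ]
rot [-0.189, 0.034, 0.015] xyz [105.6, -69.5, 13.1] |deg 11.0 mm 127.0 world [0.452 0.02  0.01 ]
[array([ 70.,  66., -75., 129., 151.,  49., -10.]), array([ 44.,  42., -24., 130., 196.,  45., -75.]), array([ 30.,  40.,  -3., 131., 207.,  51., -93.])]
```

Call:
servo_tool --rotation '[[-0.189,0.034,0.015],[-0.189,0.034,0.015],[-0.189,0.034,0.015],[-0.189,0.034,0.015],[-0.189,0.034,0.015],[-0.189,0.034,0.015],[-0.189,0.034,0.015],[-0.189,0.034,0.015],[-0.189,0.034,0.015]]' --xyz '[[18,-21,7],[18,-21,7],[35,-31,8],[53,-40,9],[70,-50,11],[88,-60,12],[101,-67,13],[101,-67,13],[101,-67,13]]' --hand '[80,80,80,80,80,80,80,80,80]'

```text
clock: 8.1
tool_pos: [0.4529, 0.0213, 0.0154]
eef_rot: [[-0.128, -0.225, -0.966], [-0.482, -0.837, 0.259], [-0.867, 0.499, -0.001]]
wrist_force: [0.1, 0.2, 0.3]
width: 0.0798
```

Run:
```python
from path import *
from station import viewer
import cv2,pickle
rel(F(pick('y',30,dz=.005)))
a=viewer.grab_frame("top")["frame"];b=viewer.grab_frame("side")["frame"]
g=lambda im,x,y:cv2.resize(im[y:y+90,x:x+100,::-1],None,fx=4,fy=4,interpolation=cv2.INTER_CUBIC)
cv2.imwrite("pics/p1.png",np.hstack([g(a,210,150),g(b,210,160)]))
```

```text
t 8.1 q [  9.  57. -51. 113.  62.  76.  85.] p [0.4529 0.0213 0.0154] w 0.0798 F [0.1 0.2 0.3]
rot [-0.001, -0.001, 0.001] xyz [1.3, 0.4, 0.3] |deg 0.0 mm 1.0 world [0.452 0.02  0.015]
```

View pics/p1.png

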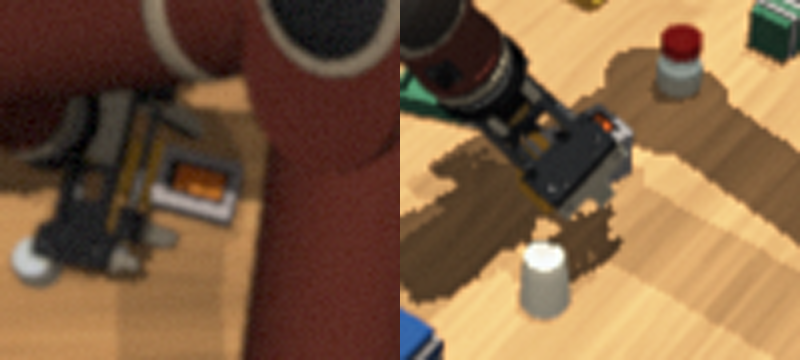

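The tin (window at (200,180) in the left half) sits between the fingers. The shaker at (545,280) in the side view is still standing and clear. Next I'll close and lift.

Call:
servo_tool --rotation '[[0,0,0],[0,0,0],[0,0,0],[0,0,0],[0,0,0],[0,0,0],[0,0,0],[0,0,0]]' --xyz '[[0,0,0],[0,0,0],[0,0,0],[0,0,0],[0,0,0],[0,0,0],[0,0,0],[0,0,0]]' --hand '[40,40,40,40,40,40,40,40]'

```text
clock: 9.2
tool_pos: [0.4528, 0.021, 0.0153]
eef_rot: [[-0.128, -0.225, -0.966], [-0.483, -0.837, 0.259], [-0.866, 0.5, -0.001]]
wrist_force: [0.6, -0.4, 1.2]
width: 0.048
```

Call:
servo_tool --rotation '[[0,0,0],[0,0,0],[0,0,0],[0,0,0],[0,0,0],[0,0,0]]' --xyz '[[-9,5,0],[-35,20,0],[-87,50,0],[-130,75,0],[-156,90,0],[-156,90,0]]' --hand '[40,40,40,40,40,40]'

```text
clock: 9.95
tool_pos: [0.4531, 0.0219, 0.1968]
eef_rot: [[-0.125, -0.227, -0.966], [-0.481, -0.838, 0.259], [-0.868, 0.497, -0.005]]
wrist_force: [-0.4, -0.2, -3.4]
width: 0.0484
```

```bash
python3 add.py
python3 - <<'E'
from path import *
s=read_state();rel();q=s["q"]
for Y in (.10,.16):
  for o in best(F(place('y',30,dz=Y)),q,[q,[42,56,-21,130,196,57,-70],[29,54,-2,131,204,64,-86],[60,60,-60,129,165,50,-30]]): print(Y,round(o[0]),o[1].round(0),o[2])
q1=best(F(place('y',30,dz=.14)),q,[[42,56,-21,130,196,57,-70]])[0][1]
jpath(q,q1,18)
E
```

```text
q [ 14.5  40.7 -60.1 106.1  47.6  87.7 100. ] p [0.4531 0.0219 0.1968] ori err 0.0
t 9.95 q [ 15.  41. -60. 106.  48.  88. 100.] p [0.4531 0.0219 0.1968] w 0.0484 F [-0.4 -0.2 -3.4]
0.1 110 [ 70.  66. -75. 129. 151.  49. -10.] 0.023633078352770856
0.1 130 [ 65.  56. -61. 130. 164.  43. -30.] 0.002649464750176121
0.1 175 [ 44.  42. -24. 130. 196.  45. -75.] 0.005458467638105863
0.1 193 [ 30.  40.  -3. 131. 207.  51. -93.] 0.006120764368657784
0.16 114 [ 71.  55. -75. 128. 147.  41. -14.] 0.034755945239961984
0.16 131 [ 67.  48. -64. 128. 160.  36. -31.] 0.006254860600169174
0.16 180 [ 47.  35. -28. 128. 197.  36. -80.] 0.00978058534259728
0.16 198 [ 31.  32.  -6. 129. 210.  42. -98.] 0.010949930851435745
rot [[0.19, 0.12, 0.01], [0.37, 0.25, -0.01], [0.54, 0.37, -0.03], [0.69, 0.48, -0.08], [0.82, 0.59, -0.14], [0.93, 0.69, -0.22], [1.03, 0.77, -0.31], [1.11, 0.84, -0.42], [1.17, 0.89, -0.53], [1.22, 0.92, -0.65], [1.26, 0.92, -0.77], [1.29, 0.9, -0.88], [1.31, 0.86, -0.99], [1.33, 0.8, -1.09], [1.35, 0.71, -1.17], [1.37, 0.61, -1.23], [1.39, 0.5, -1.28], [1.42, 0.38, -1.3]]
xyz [[17, 19, -48], [29, 41, -93], [37, 63, -135], [42, 86, -174], [43, 107, -208], [42, 127, -238], [39, 144, -263], [36, 158, -284], [32, 169, -299], [30, 177, -310], [29, 182, -317], [31, 183, -318], [35, 182, -315], [42, 179, -308], [52, 174, -296], [66, 169, -280], [82, 163, -260], [100, 158, -236]]
world p, xdir.z [[0.49, -0.01, 0.19, -0.85], [0.53, -0.05, 0.19, -0.82], [0.57, -0.08, 0.2, -0.78], [0.6, -0.11, 0.2, -0.73], [0.62, -0.14, 0.21, -0.67], [0.65, -0.17, 0.22, -0.61], [0.67, -0.19, 0.24, -0.55], [0.69, -0.2, 0.25, -0.49], [0.7, -0.21, 0.25, -0.44], [0.71, -0.22, 0.26, -0.4], [0.71, -0.23, 0.26, -0.37], [0.72, -0.23, 0.26, -0.36], [0.71, -0.23, 0.26, -0.35], [0.7, -0.23, 0.25, -0.36], [0.69, -0.23, 0.24, -0.38], [0.68, -0.22, 0.22, -0.41], [0.66, -0.22, 0.21, -0.45], [0.63, -0.22, 0.19, -0.5]]
```

Call:
servo_tool --rotation '[[0.19,0.12,0.01],[0.37,0.25,-0.01],[0.54,0.37,-0.03],[0.69,0.48,-0.08],[0.82,0.59,-0.14],[0.93,0.69,-0.22],[1.03,0.77,-0.31],[1.11,0.84,-0.42],[1.17,0.89,-0.53],[1.22,0.92,-0.65],[1.26,0.92,-0.77],[1.29,0.9,-0.88],[1.31,0.86,-0.99],[1.33,0.8,-1.09],[1.35,0.71,-1.17],[1.37,0.61,-1.23],[1.39,0.5,-1.28],[1.42,0.38,-1.3],[1.42,0.38,-1.3]]' --xyz '[[17,19,-48],[29,41,-93],[37,63,-135],[42,86,-174],[43,107,-208],[42,127,-238],[39,144,-263],[36,158,-284],[32,169,-299],[30,177,-310],[29,182,-317],[31,183,-318],[35,182,-315],[42,179,-308],[52,174,-296],[66,169,-280],[82,163,-260],[100,158,-236],[100,158,-236]]' --hand '[40,40,40,40,40,40,40,40,40,40,40,40,40,40,40,40,40,40,40]'

```text
clock: 12.32
tool_pos: [0.6288, -0.2218, 0.1829]
eef_rot: [[0.858, -0.512, 0.038], [-0.033, 0.019, 0.999], [-0.512, -0.859, -0.001]]
wrist_force: [0.7, -0.7, -3.4]
width: 0.048
```

```bash
python3 add.py
python3 - <<'E'
from path import *
from station import viewer
import cv2
rel(F(place('y',30,dz=.12)),F(place('y',30,dz=.05)),F(place('y',30,dz=.005)))
a=viewer.grab_frame("top")["frame"];b=viewer.grab_frame("side")["frame"]
g=lambda im,x,y:cv2.resize(im[y:y+110,x:x+130,::-1],None,fx=3,fy=3,interpolation=cv2.INTER_CUBIC)
cv2.imwrite("pics/p2.png",np.hstack([g(a,250,100),g(b,190,90)]))
E
```

```text
q [ 67.2  51.9 -64.3 128.7 158.8  38.9 -28. ] p [ 0.6288 -0.2218  0.1829] ori err 0.0
t 12.325 q [ 67.  52. -64. 129. 159.  39. -28.] p [ 0.6288 -0.2218  0.1829] w 0.048 F [ 0.7 -0.7 -3.4]
rot [-0.002, -0.004, -0.014] xyz [10.3, 9.5, 2.6] |deg 1.0 mm 14.0 world [ 0.633 -0.219  0.169]
rot [-0.002, -0.004, -0.014] xyz [46.1, 69.7, 2.7] |deg 1.0 mm 84.0 world [ 0.633 -0.219  0.1  ]
rot [-0.002, -0.004, -0.014] xyz [69.2, 108.3, 2.7] |deg 1.0 mm 129.0 world [ 0.633 -0.219  0.055]
```

View pics/p2.png

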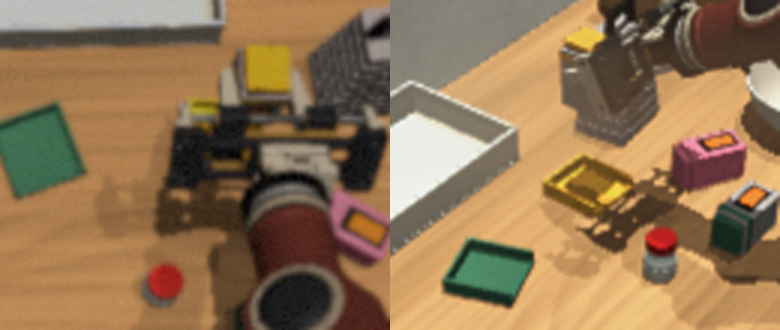

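The yellow tin hangs upright, lid at (268,68) in the left half, over the tray and clear of the grater. Next I'll lower it.

Call:
servo_tool --rotation '[[0,0,-0.014],[0,0,-0.014],[0,0,-0.014],[0,0,-0.014],[0,0,-0.014],[0,0,-0.014],[0,0,-0.014],[0,0,-0.014]]' --xyz '[[20,36,2.5],[42,72,2.5],[50,85,2.5],[57,98,2.5],[61,104,2.5],[63,108,2.5],[65,111,2.5],[65,111,2.5]]' --hand '[40,40,40,40,40,40,40,40]'

```text
clock: 13.42
tool_pos: [0.6324, -0.2189, 0.0595]
eef_rot: [[0.87, -0.492, 0.036], [-0.033, 0.014, 0.999], [-0.492, -0.871, -0.005]]
wrist_force: [0.1, 0.5, -3.6]
width: 0.0481
```

Run:
```python
from path import *
s=read_state()
R,p=F(place('y',30,dz=0));p=p-.005*h(-1.9)
rel((R,p+[0,0,.003]),(R,p),(R,p-[0,0,.003]))
print(s["q"].round(1))
```

```text
t 13.425 q [ 64.  70. -59. 130. 171.  53. -25.] p [ 0.6324 -0.2189  0.0595] w 0.0481 F [ 0.1  0.5 -3.6]
rot [0.003, -0.004, 0.009] xyz [-0.5, 8.3, -0.4] |deg 1.0 mm 8.0 world [ 0.628 -0.219  0.053]
rot [0.003, -0.004, 0.009] xyz [1.0, 10.9, -0.4] |deg 1.0 mm 11.0 world [ 0.628 -0.219  0.05 ]
rot [0.003, -0.004, 0.009] xyz [2.4, 13.6, -0.4] |deg 1.0 mm 14.0 world [ 0.628 -0.219  0.046]
[ 63.7  69.9 -58.7 130.2 171.5  53.4 -25.2]
```

Call:
servo_tool --rotation '[[0,0,0.009],[0,0,0.009],[0,0,0.009],[0,0,0.009]]' --xyz '[[-0.5,4,0],[-0.5,8,0],[-0.5,8,0],[-0.5,8,0]]' --hand '[40,40,40,40]'

```text
clock: 13.92
tool_pos: [0.628, -0.2185, 0.0524]
eef_rot: [[0.865, -0.5, 0.035], [-0.033, 0.014, 0.999], [-0.5, -0.866, -0.004]]
wrist_force: [-0.2, -0.0, -3.2]
width: 0.0483
```

Run:
```python
from path import *
s=read_state()
R,p=F(place('y',30,dz=0));p=p-.005*h(-1.9)
rel((R,p+[0,0,.003]),(R,p),(R,p-[0,0,.003]))
```

```text
t 13.925 q [ 64.  70. -58. 131. 172.  54. -25.] p [ 0.628  -0.2185  0.0524] w 0.0483 F [-0.2 -0.  -3.2]
rot [0.002, -0.004, -0.0] xyz [-0.1, -0.0, -0.7] |deg 0.0 mm 1.0 world [ 0.628 -0.219  0.053]
rot [0.002, -0.004, -0.0] xyz [1.4, 2.6, -0.7] |deg 0.0 mm 3.0 world [ 0.628 -0.219  0.05 ]
rot [0.002, -0.004, -0.0] xyz [2.9, 5.2, -0.6] |deg 0.0 mm 6.0 world [ 0.628 -0.219  0.046]
```

Tracking is accurate. I'll go down 1 mm per row and watch the force.

Call:
servo_tool --rotation '[[0,0,0],[0,0,0],[0,0,0],[0,0,0]]' --xyz '[[0.5,0.9,0],[1,1.7,0],[1.5,2.6,0],[1.5,2.6,0]]' --hand '[40,40,40,40]'

```text
clock: 14.42
tool_pos: [0.6284, -0.218, 0.051]
eef_rot: [[0.867, -0.497, 0.034], [-0.032, 0.013, 0.999], [-0.497, -0.867, -0.005]]
wrist_force: [-4.5, 0.5, 4.3]
width: 0.0481
```

Contact: Fz went from -3.2 to +4.3 N. I'll open gently, check from a picture, then back off.

Call:
servo_tool --rotation '[[0,0,0],[0,0,0],[0,0,0],[0,0,0],[0,0,0]]' --xyz '[[0,0,0],[0,0,0],[0,0,0],[0,0,0],[0,0,0]]' --hand '[49,52,58,66,66]'

```text
clock: 15.05
tool_pos: [0.628, -0.2186, 0.0493]
eef_rot: [[0.865, -0.5, 0.036], [-0.033, 0.014, 0.999], [-0.5, -0.866, -0.004]]
wrist_force: [0.1, -0.6, -0.1]
width: 0.0659
```

Call:
servo_tool --rotation '[[0,0,0],[0,0,0],[0,0,0],[0,0,0],[0,0,0],[0,0,0]]' --xyz '[[-10,0,0],[-35,0,0],[-70,0,0],[-110,-20,0],[-120,-80,0],[-120,-120,0]]' --hand '[66,66,66,66,66,66]'

```text
clock: 15.8
tool_pos: [0.5829, -0.215, 0.2127]
eef_rot: [[0.865, -0.501, 0.033], [-0.028, 0.019, 0.999], [-0.502, -0.865, 0.002]]
wrist_force: [1.1, -2.2, -0.0]
width: 0.0662
```

```bash
python3 add.py
python3 - <<'E'
from path import *
from station import viewer
import cv2,pickle
s=read_state();q=s["q"]
d={n:viewer.grab_frame(n) for n in("top","side")};pickle.dump(d,open("f1.pkl","wb"))
g=lambda im,x,y:cv2.resize(im[y:y+110,x:x+100,::-1],None,fx=4,fy=4,interpolation=cv2.INTER_CUBIC)
cv2.imwrite("pics/p3.png",np.hstack([g(d["top"]["frame"],280,110),g(d["side"]["frame"],220,110)]))
for a in (30,38):
  for nm,P in (("pick",F(pick('g',a,dz=.12))),("pick0",F(pick('g',a,dz=0.005))),("place",F(place('g',a,dz=.14))),("place0",F(place('g',a)))):
    for o in best(P,q,[q,[44,50,-46,128,87,58,110],[49,64,-60,129,90,70,105],[42,65,-48,134,183,56,-35],[50,76,-63,134,170,56,-16]]): print(a,nm,round(o[0]),o[1].round(0),round(o[2],1))
E
```

```text
q [ 75.4  53.1 -76.2 134.  149.8  41.7 -18.3] p [ 0.5829 -0.215   0.2127] ori err 0.0
30 pick 136 [ 56.  50. -75. 125.  77.  84. 118.] 0.0
30 pick 136 [ 56.  50. -75. 125.  77.  84. 118.] 0.0
30 pick 136 [ 56.  50. -75. 125.  77.  84. 118.] 0.0
30 pick 138 [ 54.  46. -68. 125.  76.  77. 119.] 0.0
30 pick 141 [ 46.  37. -52. 125.  72.  63. 123.] 0.0
30 pick0 123 [ 42.  52. -48. 129.  89.  66. 105.] 0.1
30 pick0 123 [ 40.  51. -44. 129.  88.  62. 105.] 0.0
30 pick0 123 [ 46.  56. -56. 129.  89.  74. 105.] 0.0
30 pick0 124 [ 47.  57. -58. 129.  89.  75. 105.] 0.0
30 pick0 124 [ 47.  58. -58. 129.  89.  76. 105.] 0.0
30 place 21 [ 55.  57. -75. 134. 152.  43. -17.] 0.0
30 place 21 [ 55.  57. -75. 134. 152.  43. -17.] 0.0
30 place 21 [ 55.  57. -75. 134. 152.  43. -17.] 0.0
30 place 22 [ 54.  55. -73. 134. 155.  42. -20.] 0.0
30 place 28 [ 48.  46. -57. 134. 173.  38. -44.] 0.0
30 place0 25 [ 51.  78. -67. 135. 167.  57. -12.] 0.0
30 place0 26 [ 50.  75. -64. 135. 170.  56. -16.] 0.0
30 place0 31 [ 53.  84. -75. 135. 160.  59.   0.] 0.0
30 place0 31 [ 53.  84. -75. 135. 160.  59.   0.] 0.
[... 425 characters left out ...]
0.0
38 pick0 116 [ 39.  57. -51. 130.  91.  79.  98.] 0.0
38 pick0 116 [ 39.  58. -52. 130.  91.  79.  98.] 0.0
38 pick0 116 [ 41.  59. -55. 130.  91.  82.  98.] 0.0
38 place 22 [ 54.  52. -75. 130. 135.  36.  -6.] 0.0
38 place 22 [ 54.  52. -75. 130. 135.  36.  -6.] 0.0
38 place 23 [ 52.  49. -71. 130. 140.  33. -13.] 0.0
38 place 25 [ 51.  46. -67. 130. 146.  30. -19.] 0.0
38 place 31 [ 44.  39. -53. 130. 167.  26. -44.] 0.0
38 place0 24 [ 51.  77. -75. 133. 147.  55.   2.] 0.0
38 place0 24 [ 51.  77. -75. 133. 147.  55.   2.] 0.0
38 place0 27 [ 48.  70. -65. 133. 155.  50. -12.] 0.0
38 place0 28 [ 47.  68. -62. 133. 158.  49. -16.] 0.0
38 place0 36 [ 40.  59. -47. 133. 173.  45. -38.] 0.0
```

View pics/p3.png

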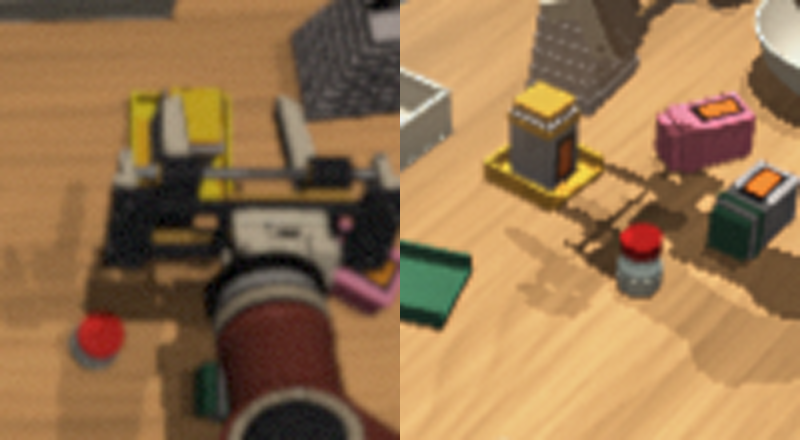

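Yellow stands upright in its tray at (545,135), right half of the picture, window to the front. The jar, pinks and grater have not moved. Green next, with 35° lean.

Run:
```python
from path import *
s=read_state();q=s["q"]
o=best(F(pick('g',35,dz=.13)),q,[[38,38,-48,127,77,69,115]])[0];print(o[1].round(0))
jpath(q,o[1],17)
```

```text
[ 42.  37. -50. 126.  74.  67. 119.]
rot [[-0.11, 0.04, 0.06], [-0.22, 0.07, 0.11], [-0.33, 0.1, 0.18], [-0.44, 0.12, 0.25], [-0.56, 0.14, 0.32], [-0.67, 0.14, 0.4], [-0.78, 0.14, 0.47], [-0.89, 0.13, 0.56], [-0.99, 0.12, 0.64], [-1.1, 0.09, 0.72], [-1.2, 0.05, 0.81], [-1.29, 0.01, 0.89], [-1.38, -0.05, 0.98], [-1.47, -0.12, 1.06], [-1.54, -0.2, 1.13], [-1.62, -0.29, 1.21], [-1.68, -0.39, 1.27]]
xyz [[6, 13, -6], [10, 26, -13], [13, 39, -20], [14, 52, -26], [12, 64, -33], [9, 76, -39], [5, 87, -44], [-2, 97, -50], [-10, 107, -54], [-19, 116, -58], [-30, 124, -61], [-42, 132, -63], [-56, 139, -64], [-70, 144, -63], [-86, 150, -62], [-102, 154, -59], [-118, 158, -54]]
world p, xdir.z [[0.59, -0.22, 0.2, -0.54], [0.58, -0.23, 0.19, -0.58], [0.58, -0.24, 0.18, -0.62], [0.57, -0.24, 0.17, -0.66], [0.56, -0.25, 0.16, -0.69], [0.56, -0.25, 0.15, -0.72], [0.55, -0.26, 0.14, -0.75], [0.54, -0.26, 0.14, -0.77], [0.52, -0.27, 0.13, -0.79], [0.51, -0.27, 0.13, -0.8], [0.5, -0.27, 0.13, -0.81], [0.48, -0.28, 0.13, -0.82], [0.47, -0.28, 0.13, -0.83], [0.45, -0.28, 0.13, -0.83], [0.44, -0.27, 0.13, -0.83], [0.42, -0.27, 0.14, -0.82], [0.4, -0.26, 0.14, -0.82]]
```

Call:
servo_tool --rotation '[[-0.11,0.04,0.06],[-0.22,0.07,0.11],[-0.33,0.1,0.18],[-0.44,0.12,0.25],[-0.56,0.14,0.32],[-0.67,0.14,0.4],[-0.78,0.14,0.47],[-0.89,0.13,0.56],[-0.99,0.12,0.64],[-1.1,0.09,0.72],[-1.2,0.05,0.81],[-1.29,0.01,0.89],[-1.38,-0.05,0.98],[-1.47,-0.12,1.06],[-1.54,-0.2,1.13],[-1.62,-0.29,1.21],[-1.68,-0.39,1.27],[-1.68,-0.39,1.27],[-1.68,-0.39,1.27]]' --xyz '[[6,13,-6],[10,26,-13],[13,39,-20],[14,52,-26],[12,64,-33],[9,76,-39],[5,87,-44],[-2,97,-50],[-10,107,-54],[-19,116,-58],[-30,124,-61],[-42,132,-63],[-56,139,-64],[-70,144,-63],[-86,150,-62],[-102,154,-59],[-118,158,-54],[-118,158,-54],[-118,158,-54]]' --hand '[70,70,70,70,70,70,70,70,70,70,70,70,70,70,70,70,70,70,70]'

```text
clock: 18.27
tool_pos: [0.4004, -0.2645, 0.1355]
eef_rot: [[-0.027, -0.027, -0.999], [-0.566, -0.823, 0.037], [-0.824, 0.567, 0.008]]
wrist_force: [0.8, -0.0, 0.1]
width: 0.0701
```

```bash
python3 add.py
python3 - <<'E'
from path import *
rel(*[F(pick('g',35,dz=z)) for z in (.1,.05,.02,.004)])
E
```

```text
q [ 18.8  29.4 -14.3 126.8  67.1  45.9 126.7] p [ 0.4004 -0.2645  0.1355] ori err 0.0
t 18.275 q [ 19.  29. -14. 127.  67.  46. 127.] p [ 0.4004 -0.2645  0.1355] w 0.0701 F [ 0.8 -0.   0.1]
rot [0.002, 0.008, 0.008] xyz [20.7, -14.0, -3.6] |deg 1.0 mm 25.0 world [ 0.404 -0.265  0.11 ]
rot [0.002, 0.008, 0.008] xyz [61.9, -42.4, -4.0] |deg 1.0 mm 75.0 world [ 0.404 -0.265  0.06 ]
rot [0.002, 0.008, 0.008] xyz [86.6, -59.4, -4.2] |deg 1.0 mm 105.0 world [ 0.404 -0.265  0.03 ]
rot [0.002, 0.008, 0.008] xyz [99.8, -68.4, -4.3] |deg 1.0 mm 121.0 world [ 0.404 -0.265  0.014]
```

Call:
servo_tool --rotation '[[0,0.008,0.008],[0,0.008,0.008],[0,0.008,0.008],[0,0.008,0.008],[0,0.008,0.008],[0,0.008,0.008],[0,0.008,0.008],[0,0.008,0.008]]' --xyz '[[21,-14,-4],[41,-28,-4],[62,-42,-4],[75,-51,-4],[87,-59,-4],[100,-68,-4],[100,-68,-4],[100,-68,-4]]' --hand '[74,74,74,74,74,74,74,74]'

```text
clock: 19.27
tool_pos: [0.4041, -0.2652, 0.0151]
eef_rot: [[-0.019, -0.026, -0.999], [-0.573, -0.819, 0.032], [-0.819, 0.573, 0.001]]
wrist_force: [-0.6, -0.5, -1.0]
width: 0.0742
```

Call:
servo_tool --rotation '[[0,0,0],[0,0,0],[0,0,0],[0,0,0],[0,0,0],[0,0,0],[0,0,0]]' --xyz '[[0,0,0],[0,0,0],[0,0,0],[0,0,0],[0,0,0],[0,0,0],[0,0,0]]' --hand '[40,40,40,40,40,40,40]'

```text
clock: 20.15
tool_pos: [0.4046, -0.2649, 0.0151]
eef_rot: [[-0.018, -0.026, -1.0], [-0.573, -0.819, 0.031], [-0.819, 0.574, 0.0]]
wrist_force: [0.2, 1.8, 5.1]
width: 0.0481
```

Call:
servo_tool --rotation '[[0,0,0],[0,0,0],[0,0,0],[0,0,0],[0,0,0],[0,0,0]]' --xyz '[[-9,6,0],[-33,23,0],[-82,57,0],[-123,86,0],[-148,103,0],[-148,103,0]]' --hand '[40,40,40,40,40,40]'

```text
clock: 20.9
tool_pos: [0.4046, -0.2645, 0.1962]
eef_rot: [[-0.016, -0.029, -0.999], [-0.573, -0.819, 0.033], [-0.82, 0.573, -0.003]]
wrist_force: [-0.2, 0.1, -2.7]
width: 0.0481
```

```bash
python3 add.py
python3 - <<'E'
from path import *
s=read_state();q=s["q"];rel()
for o in best(F(place('g',35,dz=.15)),q,[q,[51,46,-67,130,146,30,-19],[44,39,-53,130,167,26,-44],[35,40,-30,132,190,40,-60]]): print(round(o[0]),o[1].round(0),round(o[2],1))
q1=best(F(place('g',35,dz=.15)),q,[[44,39,-53,130,167,26,-44]])[0][1]
jpath(q,q1,18)
E
```

```text
q [ 18.9  22.7 -14.2 123.3  58.3  49.4 138.6] p [ 0.4046 -0.2645  0.1962] ori err 0.0
t 20.9 q [ 19.  23. -14. 123.  58.  49. 139.] p [ 0.4046 -0.2645  0.1962] w 0.0481 F [-0.2  0.1 -2.7]
159 [ 53.  48. -69. 131. 149.  33. -20.] 0.0
183 [ 46.  40. -55. 131. 169.  29. -45.] 0.0
207 [ 37.  35. -39. 131. 190.  29. -69.] 0.0
rot [[0.09, 0.06, 0.02], [0.18, 0.13, 0.03], [0.26, 0.2, 0.02], [0.35, 0.27, -0.01], [0.44, 0.33, -0.05], [0.52, 0.39, -0.11], [0.6, 0.45, -0.17], [0.69, 0.49, -0.26], [0.76, 0.53, -0.35], [0.84, 0.55, -0.45], [0.92, 0.56, -0.56], [0.99, 0.55, -0.67], [1.05, 0.53, -0.79], [1.11, 0.5, -0.91], [1.17, 0.45, -1.03], [1.22, 0.39, -1.14], [1.26, 0.32, -1.25], [1.3, 0.23, -1.36]]
xyz [[5, 3, -20], [9, 3, -40], [10, 0, -61], [11, -6, -82], [9, -14, -102], [6, -24, -122], [1, -37, -140], [-6, -51, -157], [-15, -67, -173], [-25, -84, -186], [-37, -101, -198], [-51, -119, -207], [-66, -138, -214], [-82, -156, -218], [-99, -173, -220], [-117, -190, -219], [-136, -206, -217], [-155, -220, -212]]
world p, xdir.z [[0.42, -0.27, 0.19, -0.8], [0.44, -0.27, 0.19, -0.79], [0.47, -0.27, 0.19, -0.78], [0.49, -0.27, 0.18, -0.77], [0.51, -0.26, 0.18, -0.76], [0.53, -0.25, 0.18, -0.75], [0.55, -0.24, 0.18, -0.75], [0.56, -0.22, 0.17, -0.74], [0.58, -0.21, 0.17, -0.73], [0.59, -0.19, 0.17, -0.72], [0.61, -0.17, 0.17, -0.71], [0.62, -0.14, 0.17, -0.7], [0.62, -0.12, 0.17, -0.68], [0.63, -0.1, 0.17, -0.67], [0.63, -0.07, 0.18, -0.65], [0.63, -0.05, 0.18, -0.62], [0.63, -0.03, 0.19, -0.6], [0.62, -0.0, 0.2, -0.57]]
```

Call:
servo_tool --rotation '[[0.09,0.06,0.02],[0.18,0.13,0.03],[0.26,0.2,0.02],[0.35,0.27,-0.01],[0.44,0.33,-0.05],[0.52,0.39,-0.11],[0.6,0.45,-0.17],[0.69,0.49,-0.26],[0.76,0.53,-0.35],[0.84,0.55,-0.45],[0.92,0.56,-0.56],[0.99,0.55,-0.67],[1.05,0.53,-0.79],[1.11,0.5,-0.91],[1.17,0.45,-1.03],[1.22,0.39,-1.14],[1.26,0.32,-1.25],[1.3,0.23,-1.36],[1.3,0.23,-1.36],[1.3,0.23,-1.36]]' --xyz '[[-11,14,-20],[-24,26,-40],[-23,23,-61],[-22,17,-82],[-24,9,-102],[-27,-1,-122],[-32,-14,-140],[-39,-28,-157],[-48,-44,-173],[-58,-61,-186],[-70,-78,-198],[-84,-96,-207],[-99,-115,-214],[-115,-133,-218],[-132,-150,-220],[-145,-171,-219],[-155,-193,-217],[-160,-217,-212],[-160,-217,-212],[-160,-217,-212]]' --hand '[40,40,40,40,40,40,40,40,40,40,40,40,40,40,40,40,40,40,40,40]'

```text
clock: 23.4
tool_pos: [0.6245, -0.0022, 0.2005]
eef_rot: [[0.771, -0.544, -0.33], [0.269, -0.191, 0.944], [-0.577, -0.817, -0.001]]
wrist_force: [-0.0, -0.5, -1.9]
width: 0.0479
```

```bash
python3 add.py
python3 - <<'E'
from path import *
R,p=F(place('g',35));p=p-.005*h(19.2)
rel(*[(R,p+[0,0,z]) for z in (.12,.08,.04,.02,.005)])
E
```

```text
q [ 52.5  46.9 -68.6 130.8 149.2  32.1 -21.4] p [ 0.6245 -0.0022  0.2005] ori err 0.0
t 23.4 q [ 53.  47. -69. 131. 149.  32. -21.] p [ 0.6245 -0.0022  0.2005] w 0.0479 F [-0.  -0.5 -1.9]
rot [0.001, 0.001, -0.004] xyz [14.9, 29.1, -0.1] |deg 0.0 mm 33.0 world [ 0.62  -0.004  0.168]
rot [0.001, 0.001, -0.004] xyz [38.0, 61.8, -0.1] |deg 0.0 mm 73.0 world [ 0.62  -0.004  0.128]
rot [0.001, 0.001, -0.004] xyz [61.1, 94.5, -0.0] |deg 0.0 mm 112.0 world [ 0.62  -0.004  0.088]
rot [0.001, 0.001, -0.004] xyz [72.6, 110.8, -0.0] |deg 0.0 mm 132.0 world [ 0.62  -0.004  0.068]
rot [0.001, 0.001, -0.004] xyz [81.3, 123.1, -0.0] |deg 0.0 mm 147.0 world [ 0.62  -0.004  0.053]
```

Call:
servo_tool --rotation '[[0,0,-0.004],[0,0,-0.004],[0,0,-0.004],[0,0,-0.004],[0,0,-0.004],[0,0,-0.004],[0,0,-0.004],[0,0,-0.004],[0,0,-0.004]]' --xyz '[[15,29,0],[38,62,0],[50,78,0],[61,94,0],[67,102,0],[73,111,0],[77,117,0],[81,123,0],[81,123,0]]' --hand '[40,40,40,40,40,40,40,40,40]'

```text
clock: 24.52
tool_pos: [0.6206, -0.0035, 0.0539]
eef_rot: [[0.774, -0.54, -0.33], [0.271, -0.189, 0.944], [-0.572, -0.82, -0.0]]
wrist_force: [0.4, -0.3, -1.8]
width: 0.0479
```

Call:
servo_tool --rotation '[[0,0,0],[0,0,0]]' --xyz '[[0,0,0],[0,0,0]]' --hand '[40,40]'

```text
clock: 24.78
tool_pos: [0.6209, -0.0033, 0.0549]
eef_rot: [[0.775, -0.539, -0.33], [0.271, -0.189, 0.944], [-0.571, -0.821, -0.001]]
wrist_force: [0.3, -0.6, -2.1]
width: 0.0477
```

```bash
python3 add.py
python3 - <<'E'
from path import *
R,p=F(place('g',35));p=p-.005*h(19.2)
rel(*[(R,p+[0,0,z]) for z in (.003,0)])
E
```

```text
q [ 47.9  68.7 -61.9 134.6 164.   51.  -19. ] p [ 0.6209 -0.0033  0.0549] ori err 0.0
t 24.775 q [ 48.  69. -62. 135. 164.  51. -19.] p [ 0.6209 -0.0033  0.0549] w 0.0477 F [ 0.3 -0.6 -2.1]
rot [0.002, 0.001, 0.003] xyz [1.5, 3.6, -0.2] |deg 0.0 mm 4.0 world [ 0.62  -0.004  0.051]
rot [0.002, 0.001, 0.003] xyz [3.2, 6.0, -0.2] |deg 0.0 mm 7.0 world [ 0.62  -0.004  0.048]
```

Call:
servo_tool --rotation '[[0,0,0],[0,0,0],[0,0,0],[0,0,0]]' --xyz '[[0.5,1.2,0],[1,2.5,0],[1.5,3.6,0],[1.5,3.6,0]]' --hand '[40,40,40,40]'

```text
clock: 25.28
tool_pos: [0.6199, -0.0036, 0.0504]
eef_rot: [[0.775, -0.539, -0.33], [0.271, -0.189, 0.944], [-0.572, -0.821, -0.0]]
wrist_force: [-0.9, -0.4, -2.3]
width: 0.0476
```

Call:
servo_tool --rotation '[[0,0,0],[0,0,0],[0,0,0]]' --xyz '[[0.6,0.8,0],[1.1,1.6,0],[1.1,1.6,0]]' --hand '[40,40,40]'

```text
clock: 25.65
tool_pos: [0.6202, -0.0034, 0.0496]
eef_rot: [[0.776, -0.538, -0.331], [0.271, -0.189, 0.944], [-0.57, -0.822, -0.001]]
wrist_force: [-3.1, -1.9, 2.6]
width: 0.0482
```

Contact made. Next I'll release and back off.

Call:
servo_tool --rotation '[[0,0,0],[0,0,0],[0,0,0],[0,0,0],[0,0,0]]' --xyz '[[0,0,0],[0,0,0],[0,0,0],[0,0,0],[0,0,0]]' --hand '[49,52,58,66,66]'

```text
clock: 26.28
tool_pos: [0.6199, -0.0036, 0.0486]
eef_rot: [[0.775, -0.539, -0.33], [0.271, -0.189, 0.944], [-0.571, -0.821, -0.0]]
wrist_force: [-1.3, 0.4, 0.1]
width: 0.0655
```

Call:
servo_tool --rotation '[[0,0,0],[0,0,0],[0,0,0],[0,0,0],[0,0,0],[0,0,0]]' --xyz '[[-10,0,0],[-35,0,0],[-70,0,0],[-110,-30,0],[-130,-80,0],[-150,-130,0]]' --hand '[66,66,66,66,66,66]'

```text
clock: 27.02
tool_pos: [0.5716, -0.0188, 0.2405]
eef_rot: [[0.772, -0.542, -0.332], [0.273, -0.188, 0.943], [-0.574, -0.819, 0.003]]
wrist_force: [1.4, -0.8, 0.3]
width: 0.0658
```

```bash
python3 add.py
cat >> path.py <<'E'
tins["b"]=(.412,.2856)
def bpick(dz,g=.015,yaw=180.,xy=None):   # upright tin, tool down, jaws along tin y
    X,Y=xy or tins["b"];z=np.cross(U,h(yaw))
    return frame(-U,z),np.array([X,Y,.040+g+dz])-.019*U
def bplace(dz,g=.015):
    X,Y,w=trays["b"];return frame(-U,np.cross(U,h(w))),np.array([X,Y,.044+g+dz])-.019*U
E
python3 - <<'E'
from path import *
rng=np.random.default_rng(1)
s=read_state();q=s["q"];rel()
for nm,P in (("pick",bpick(.1)),("place",bplace(.1))):
  for f in (0,1):
    PP=F(P) if f else P
    o=best(PP,q,[[-30,30,0,110,0,50,x] for x in (-140,-90,-45,0,45,90,140)]+[[-20,35,-30,110,40,50,x] for x in (-100,0,100)]+[[-30,40,-40,110,170,20,x] for x in (-90,0,90)])
    for k in o[:12:2]: print(nm,f,k[1].round(0))
E
```

```text
q [ 62.9  41.9 -76.9 135.1 145.1  27.8 -19.6] p [ 0.5716 -0.0188  0.2405] ori err 0.0
t 27.025 q [ 63.  42. -77. 135. 145.  28. -20.] p [ 0.5716 -0.0188  0.2405] w 0.0658 F [ 1.4 -0.8  0.3]
pick 0 [ -23.   30.  -21.  111.   15.   42. -143.]
pick 0 [ -44.   29.    9.  112.   -7.   40. -120.]
pick 0 [ -53.   30.   23.  112.  -17.   41. -109.]
pick 0 [-70.  38.  52. 113. -39.  49. -86.]
pick 1 [  5.  49. -75. 110.  54.  66.  -1.]
pick 1 [  4.  46. -69. 110.  50.  61.   2.]
pick 1 [ -8.  35. -44. 111.  32.  48.  20.]
pick 1 [-25.  29. -18. 111.  13.  41.  40.]
pick 1 [-34.  28.  -4. 112.   3.  40.  49.]
pick 1 [-54.  30.  25. 112. -19.  42.  72.]
place 0 [ 13.  60. -75.  84.  58.  80.  10.]
place 0 [  8.  52. -59.  85.  46.  70.  18.]
place 0 [ -2.  44. -34.  85.  27.  59.  32.]
place 0 [-13.  41. -13.  85.  10.  55.  46.]
place 0 [-21.  40.  -0.  86.   0.  54.  54.]
place 0 [-35.  42.  25.  86. -20.  56.  71.]
place 1 [ -11.   41.  -18.   85.   15.   56. -138.]
place 1 [ -26.   40.    9.   86.   -7.   54. -120.]
place 1 [ -34.   42.   24.   86.  -19.   56. -110.]
place 1 [-44.  47.  45.  87. -36.  62. -96.]
```

Run:
```python
from path import *
s=read_state();q=s["q"]
q1=best(F(bpick(.13)),q,[[-25,29,-18,111,13,41,40]])[0][1];print(q1.round(0))
jpath(q,q1,15)
```

```text
[-24.  27. -19. 109.  12.  46.  41.]
rot [[0.02, 0.03, 0.08], [0.04, 0.07, 0.16], [0.06, 0.11, 0.24], [0.07, 0.15, 0.32], [0.08, 0.18, 0.4], [0.1, 0.21, 0.47], [0.11, 0.24, 0.54], [0.13, 0.27, 0.6], [0.14, 0.28, 0.66], [0.16, 0.29, 0.72], [0.19, 0.29, 0.77], [0.22, 0.28, 0.82], [0.25, 0.25, 0.87], [0.28, 0.21, 0.91], [0.31, 0.16, 0.95]]
xyz [[21, 13, 2], [39, 27, 6], [52, 40, 12], [62, 52, 20], [68, 63, 32], [71, 73, 46], [71, 81, 63], [69, 87, 84], [64, 92, 108], [58, 95, 137], [50, 97, 169], [40, 98, 206], [30, 97, 247], [17, 94, 292], [3, 90, 340]]
world p, xdir.z [[0.58, -0.01, 0.22, -0.64], [0.58, -0.01, 0.2, -0.7], [0.59, -0.0, 0.18, -0.75], [0.58, 0.01, 0.16, -0.8], [0.58, 0.02, 0.15, -0.84], [0.57, 0.03, 0.14, -0.87], [0.56, 0.04, 0.13, -0.9], [0.55, 0.06, 0.13, -0.93], [0.54, 0.08, 0.13, -0.94], [0.52, 0.11, 0.13, -0.96], [0.5, 0.14, 0.13, -0.97], [0.48, 0.17, 0.14, -0.98], [0.46, 0.2, 0.14, -0.99], [0.44, 0.24, 0.15, -1.0], [0.41, 0.29, 0.17, -1.0]]
```

Call:
servo_tool --rotation '[[0.02,0.03,0.08],[0.04,0.07,0.16],[0.06,0.11,0.24],[0.07,0.15,0.32],[0.08,0.18,0.4],[0.1,0.21,0.47],[0.11,0.24,0.54],[0.13,0.27,0.6],[0.14,0.28,0.66],[0.16,0.29,0.72],[0.19,0.29,0.77],[0.22,0.28,0.82],[0.25,0.25,0.87],[0.28,0.21,0.91],[0.31,0.16,0.95],[0.31,0.16,0.95],[0.31,0.16,0.95]]' --xyz '[[1,-15,2],[9,-15,6],[12,-17,12],[22,-5,20],[28,6,32],[31,16,46],[31,24,63],[29,30,84],[24,35,108],[18,38,137],[10,40,169],[5,48,206],[0,54,247],[-3,65,292],[-7,76,340],[3,90,340],[3,90,340]]' --hand '[80,80,80,80,80,80,80,80,80,80,80,80,80,80,80,80,80]'

```text
clock: 29.15
tool_pos: [0.4145, 0.2829, 0.1638]
eef_rot: [[0.001, -1.0, -0.001], [-0.002, -0.001, 1.0], [-1.0, -0.001, -0.002]]
wrist_force: [0.2, -0.1, -0.2]
width: 0.0803
```

```bash
python3 add.py
python3 - <<'E'
from path import *
from station import viewer
import cv2,pickle
rel(*[F(bpick(z)) for z in (.1,.0)])
d={n:viewer.grab_frame(n) for n in("top","side")};pickle.dump(d,open("f2.pkl","wb"))
g=lambda im,x,y,w,h,k:cv2.resize(im[y:y+h,x:x+w,::-1],None,fx=k,fy=k,interpolation=cv2.INTER_CUBIC)
cv2.imwrite("pics/p4.png",np.vstack([g(d["top"]["frame"],150,120,200,100,4)[:300],g(d["side"]["frame"],185,120,200,75,4)]))
E
```

```text
q [ -6.9  32.4 -45.3 108.8  29.5  51.1  23.1] p [0.4145 0.2829 0.1638] ori err 0.0
t 29.15 q [ -7.  32. -45. 109.  29.  51.  23.] p [0.4145 0.2829 0.1638] w 0.0803 F [ 0.2 -0.1 -0.2]
rot [0.001, -0.002, 0.001] xyz [27.8, 2.5, 2.8] |deg 0.0 mm 28.0 world [0.412 0.286 0.136]
rot [0.001, -0.002, 0.001] xyz [127.8, 2.6, 3.1] |deg 0.0 mm 128.0 world [0.412 0.286 0.036]
```

View pics/p4.png

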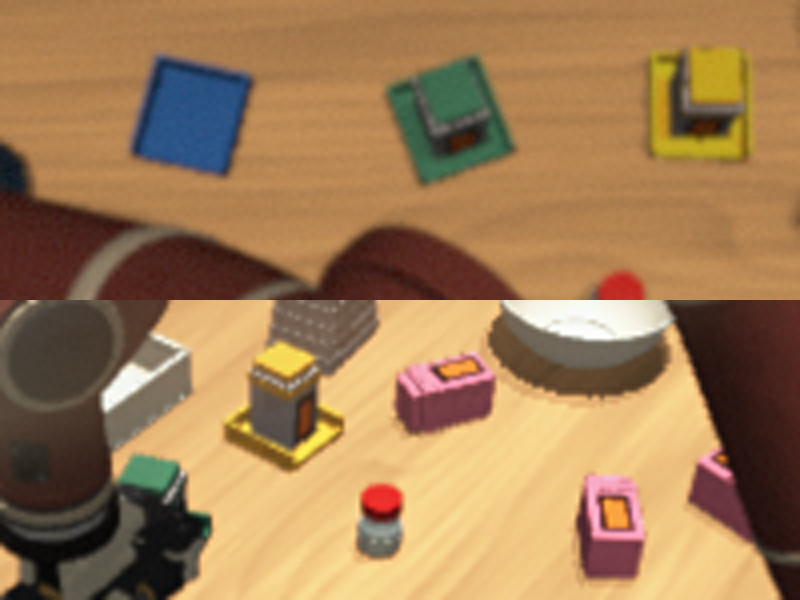

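Green and yellow both stand in their trays with windows facing front ((462,143) and (705,127)). I'm descending on blue.

Call:
servo_tool --rotation '[[0,0,0],[0,0,0],[0,0,0],[0,0,0],[0,0,0],[0,0,0],[0,0,0],[0,0,0]]' --xyz '[[14,2.5,3],[28,2.5,3],[55,2.5,3],[80,2.5,3],[105,2.5,3],[120,2.5,3],[128,2.5,3],[128,2.5,3]]' --hand '[80,80,80,80,80,80,80,80]'

```text
clock: 30.25
tool_pos: [0.4132, 0.2883, 0.0371]
eef_rot: [[0.003, -1.0, -0.001], [0.001, -0.001, 1.0], [-1.0, -0.003, 0.001]]
wrist_force: [-0.3, 0.2, -0.5]
width: 0.0797
```

Call:
servo_tool --rotation '[[0,0,0],[0,0,0],[0,0,0],[0,0,0],[0,0,0],[0,0,0],[0,0,0]]' --xyz '[[0,0,0],[0,0,0],[0,0,0],[0,0,0],[0,0,0],[0,0,0],[0,0,0]]' --hand '[40,40,40,40,40,40,40]'

```text
clock: 31.12
tool_pos: [0.4133, 0.2876, 0.0376]
eef_rot: [[0.003, -1.0, -0.0], [0.0, -0.0, 1.0], [-1.0, -0.003, 0.0]]
wrist_force: [0.1, -3.2, 4.9]
width: 0.0481
```

Call:
servo_tool --rotation '[[0,0,0],[0,0,0],[0,0,0],[0,0,0],[0,0,0]]' --xyz '[[-10,0,0],[-40,0,0],[-90,0,0],[-140,0,0],[-140,0,0]]' --hand '[40,40,40,40,40]'

```text
clock: 31.75
tool_pos: [0.4142, 0.2907, 0.1809]
eef_rot: [[0.009, -1.0, -0.001], [0.008, -0.001, 1.0], [-1.0, -0.009, 0.008]]
wrist_force: [0.6, -1.6, -3.1]
width: 0.0483
```

```bash
python3 add.py
python3 - <<'E'
from path import *
s=read_state();q=s["q"];rel()
for o in best(F(bplace(.12)),q,[[-11,41,-18,85,15,56,-138],[-26,40,9,86,-7,54,-120],[-34,42,24,86,-19,56,-110]]): print(o[1].round(0))
q1=best(F(bplace(.12)),q,[[-18,41,-5,85,5,56,-130]])[0][1];print(q1)
jpath(q,q1,17)
E
```

```text
q [ -6.6  31.3 -46.6 107.6  28.5  52.6  23.4] p [0.4142 0.2907 0.1809] ori err 0.0
t 31.75 q [ -7.  31. -47. 108.  28.  53.  23.] p [0.4142 0.2907 0.1809] w 0.0483 F [ 0.6 -1.6 -3.1]
[ -34.   41.   24.   85.  -18.   58. -110.]
[ -26.   39.    9.   85.   -7.   57. -120.]
[ -10.   40.  -19.   84.   14.   58. -137.]
[ -17.56000611   39.04691552   -5.73018803   84.35206939    4.31029041
   56.81564157 -129.27849406]
rot [[0.21, 0.0, 0.01], [0.41, 0.01, 0.02], [0.61, 0.01, 0.02], [0.82, 0.02, 0.03], [1.02, 0.03, 0.03], [1.22, 0.03, 0.03], [1.42, 0.04, 0.03], [1.63, 0.04, 0.03], [1.83, 0.05, 0.03], [2.03, 0.05, 0.03], [2.23, 0.05, 0.02], [2.42, 0.06, 0.01], [2.62, 0.05, 0.01], [2.82, 0.05, 0.0], [3.01, 0.04, -0.01], [-3.07, -0.03, 0.01], [-2.88, -0.01, 0.01]]
xyz [[3, -11, -3], [6, -23, -6], [8, -34, -9], [11, -46, -13], [13, -58, -17], [15, -70, -21], [17, -82, -25], [19, -94, -29], [21, -106, -34], [22, -119, -39], [23, -131, -44], [24, -144, -50], [24, -156, -55], [24, -169, -61], [24, -182, -67], [23, -194, -72], [22, -207, -78]]
world p, xdir.z [[0.43, 0.29, 0.18, -1.0], [0.44, 0.28, 0.18, -1.0], [0.45, 0.28, 0.17, -1.0], [0.46, 0.28, 0.17, -1.0], [0.47, 0.27, 0.17, -1.0], [0.48, 0.27, 0.17, -1.0], [0.5, 0.27, 0.16, -1.0], [0.51, 0.26, 0.16, -1.0], [0.52, 0.26, 0.16, -1.0], [0.53, 0.25, 0.16, -1.0], [0.55, 0.25, 0.16, -1.0], [0.56, 0.24, 0.16, -1.0], [0.57, 0.24, 0.16, -1.0], [0.58, 0.23, 0.16, -1.0], [0.6, 0.22, 0.16, -1.0], [0.61, 0.22, 0.16, -1.0], [0.62, 0.21, 0.16, -1.0]]
```

Call:
servo_tool --rotation '[[0.18,0,0],[0.36,0,0],[0.54,0.01,0.02],[0.72,0.02,0.02],[0.9,0.02,0.03],[1.08,0.03,0.03],[1.26,0.03,0.03],[1.44,0.04,0.03],[1.62,0.04,0.03],[1.8,0.05,0.03],[1.98,0.05,0.03],[2.16,0.05,0.02],[2.34,0.05,0.01],[2.52,0.05,0.01],[2.7,0.05,0],[2.85,0.05,0],[3.0,0.04,-0.01],[3.0,0.04,-0.01]]' --xyz '[[3,-11,-3],[6,-23,-6],[8,-34,-9],[11,-46,-13],[13,-58,-17],[15,-70,-21],[17,-82,-25],[19,-94,-29],[21,-106,-34],[22,-119,-39],[23,-131,-44],[24,-144,-50],[24,-156,-55],[24,-169,-61],[24,-182,-67],[23,-194,-72],[22,-207,-78],[22,-207,-78]]' --hand '[40,40,40,40,40,40,40,40,40,40,40,40,40,40,40,40,40,40]'

```text
clock: 34.0
tool_pos: [0.6194, 0.2092, 0.1536]
eef_rot: [[-0.026, 0.989, 0.142], [-0.009, 0.142, -0.99], [-1.0, -0.027, 0.006]]
wrist_force: [-0.1, 0.3, -2.4]
width: 0.0479
```

```bash
python3 add.py
python3 - <<'E'
from path import *
from station import viewer
import cv2,pickle
rel(*[F(bplace(z)) for z in (.1,.05,.02,.005)])
d={n:viewer.grab_frame(n) for n in("top","side")}
g=lambda im,x,y,w,h,k:cv2.resize(im[y:y+h,x:x+w,::-1],None,fx=k,fy=k,interpolation=cv2.INTER_CUBIC)
cv2.imwrite("pics/p5.png",np.hstack([g(d["top"]["frame"],150,110,100,100,4),g(d["side"]["frame"],140,130,100,100,4)]))
E
```

```text
q [-22.8  39.9   4.   83.9  -3.   57.9 -99.9] p [0.6194 0.2092 0.1536] ori err 0.0
t 34.0 q [ -23.   40.    4.   84.   -3.   58. -100.] p [0.6194 0.2092 0.1536] w 0.0479 F [-0.1  0.3 -2.4]
rot [0.403, 0.011, 0.025] xyz [13.5, 2.9, -3.1] |deg 23.0 mm 14.0 world [0.622 0.213 0.14 ]
rot [0.403, 0.011, 0.025] xyz [63.5, 4.2, -3.4] |deg 23.0 mm 64.0 world [0.622 0.213 0.09 ]
rot [0.403, 0.011, 0.025] xyz [93.4, 5.0, -3.6] |deg 23.0 mm 94.0 world [0.622 0.213 0.06 ]
rot [0.403, 0.011, 0.025] xyz [108.4, 5.4, -3.7] |deg 23.0 mm 109.0 world [0.622 0.213 0.045]
```

View pics/p5.png

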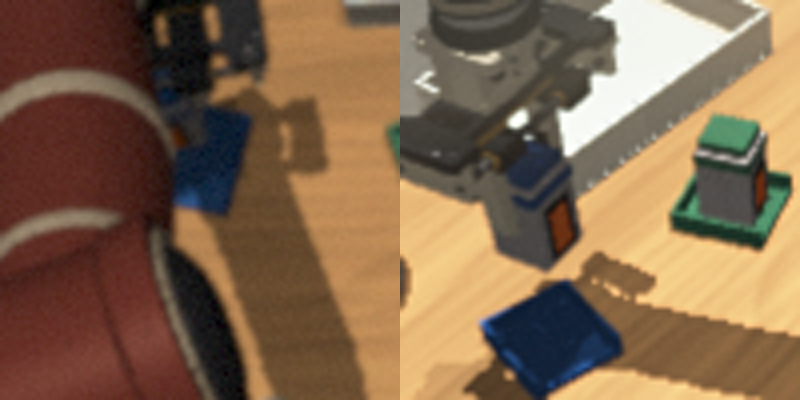

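The blue tin's window ((562,222), right half) now faces the robot. I'll finish the yaw, then lower it.

Call:
servo_tool --rotation '[[0.18,0,0],[0.36,0.01,0.02],[0.403,0.011,0.025],[0.403,0.011,0.025],[0.403,0.011,0.025],[0.403,0.011,0.025],[0.403,0.011,0.025],[0.403,0.011,0.025],[0.403,0.011,0.025],[0.403,0.011,0.025],[0.403,0.011,0.025]]' --xyz '[[5,1,-1],[10,2,-2],[13,3,-3],[38,3.5,-3.3],[63,4.2,-3.4],[80,4.6,-3.5],[93,5,-3.6],[101,5.2,-3.7],[106,5.4,-3.7],[108,5.4,-3.7],[108,5.4,-3.7]]' --hand '[40,40,40,40,40,40,40,40,40,40,40]'

```text
clock: 35.48
tool_pos: [0.6225, 0.214, 0.048]
eef_rot: [[0.003, 0.966, -0.258], [0.003, -0.258, -0.966], [-1.0, 0.002, -0.003]]
wrist_force: [-0.1, 0.8, -2.6]
width: 0.0476
```

```bash
python3 add.py
python3 - <<'E'
from path import *
rel(*[F(bplace(z)) for z in (.005,.001)])
E
```

```text
q [ -25.8   46.7    8.8   89.9   -9.3   43.9 -118. ] p [0.6225 0.214  0.048 ] ori err 0.0
t 35.475 q [ -26.   47.    9.   90.   -9.   44. -118.] p [0.6225 0.214  0.048 ] w 0.0476 F [-0.1  0.8 -2.6]
rot [-0.001, -0.003, -0.002] xyz [3.0, -0.6, 1.6] |deg 0.0 mm 3.0 world [0.622 0.213 0.045]
rot [-0.001, -0.003, -0.002] xyz [7.0, -0.7, 1.6] |deg 0.0 mm 7.0 world [0.622 0.213 0.041]
```

Call:
servo_tool --rotation '[[0,0,0],[0,0,0],[0,0,0],[0,0,0],[0,0,0]]' --xyz '[[1.5,0,1],[3,0,1.5],[4,0,1.5],[4.5,0,1.5],[4.5,0,1.5]]' --hand '[40,40,40,40,40]'

```text
clock: 36.1
tool_pos: [0.6219, 0.2125, 0.0432]
eef_rot: [[0.002, 0.966, -0.258], [0.003, -0.258, -0.966], [-1.0, 0.002, -0.003]]
wrist_force: [0.3, 1.0, -2.7]
width: 0.0479
```

Call:
servo_tool --rotation '[[0,0,0],[0,0,0],[0,0,0]]' --xyz '[[1,0,0],[1.5,0,0],[1.5,0,0]]' --hand '[40,40,40]'

```text
clock: 36.48
tool_pos: [0.6219, 0.2125, 0.0418]
eef_rot: [[0.002, 0.966, -0.258], [0.003, -0.258, -0.966], [-1.0, 0.002, -0.003]]
wrist_force: [-0.4, 0.0, -2.1]
width: 0.0474
```

Call:
servo_tool --rotation '[[0,0,0],[0,0,0],[0,0,0]]' --xyz '[[0.7,0,0],[1.2,0,0],[1.2,0,0]]' --hand '[40,40,40]'

```text
clock: 36.85
tool_pos: [0.622, 0.2125, 0.0417]
eef_rot: [[0.003, 0.966, -0.258], [0.003, -0.258, -0.966], [-1.0, 0.002, -0.003]]
wrist_force: [-2.2, 0.3, 5.2]
width: 0.0481
```

Contact, as predicted. I'll release, retract straight up and move the arm aside for a final look.

Call:
servo_tool --rotation '[[0,0,0],[0,0,0],[0,0,0],[0,0,0],[0,0,0]]' --xyz '[[0,0,0],[0,0,0],[0,0,0],[0,0,0],[0,0,0]]' --hand '[49,52,58,66,66]'

```text
clock: 37.48
tool_pos: [0.6219, 0.2124, 0.0404]
eef_rot: [[0.002, 0.966, -0.258], [0.002, -0.258, -0.966], [-1.0, 0.002, -0.003]]
wrist_force: [-0.2, 0.1, 0.1]
width: 0.0656
```

Call:
servo_tool --rotation '[[0,0,0],[0,0,0],[0,0,0],[0,0,0],[0,0,0],[0,0,0],[0,0,0],[0,0,0],[0,0,0],[0,0,0]]' --xyz '[[-10,0,0],[-40,0,0],[-90,0,0],[-140,0,0],[-200,0,0],[-220,-50,0],[-220,-110,0],[-220,-140,0],[-220,-140,0],[-220,-140,0]]' --hand '[66,66,66,66,66,66,66,66,66,66]'

```text
clock: 38.72
tool_pos: [0.4874, 0.2474, 0.2609]
eef_rot: [[0.005, 0.966, -0.259], [0.003, -0.259, -0.966], [-1.0, 0.004, -0.004]]
wrist_force: [-0.0, 0.5, -0.2]
width: 0.0659
```

Run:
```python
from path import *
from station import viewer
import cv2,pickle
rel(down(-90,[.0,-.5,.35]))
d={n:viewer.grab_frame(n) for n in("top","side")};pickle.dump(d,open("f3.pkl","wb"))
g=lambda im,x,y,w,h,k:cv2.resize(im[y:y+h,x:x+w,::-1],None,fx=k,fy=k,interpolation=cv2.INTER_CUBIC)
cv2.imwrite("pics/p6.png",np.vstack([g(d["top"]["frame"],150,120,200,70,4),g(d["side"]["frame"],140,130,200,80,4)]))
```

```text
t 38.725 q [ -37.   24.   11.   96.   -5.   61. -129.] p [0.4874 0.2474 0.2609] w 0.0659 F [-0.   0.5 -0.2]
rot [-0.262, -0.003, -0.004] xyz [-93.2, -276.7, 847.9] |deg 15.0 mm 897.0 world [ 0.   -0.5   0.35]
```

View pics/p6.png

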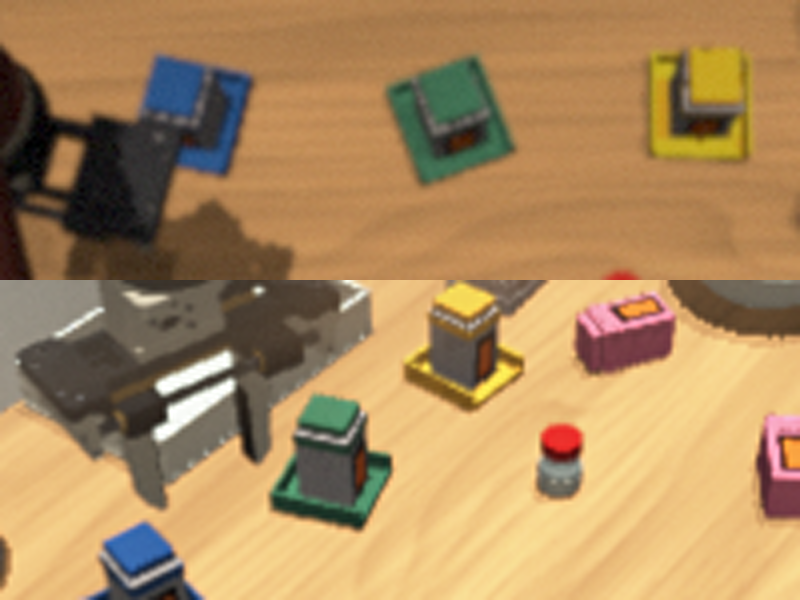

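All three are upright with windows to the front, and lid edges run parallel to tray edges: blue lid (155,63)-(205,72), green (415,80)-(470,58), yellow level. Next, a numeric centring check from the lid centres.

Run:
```python
from h import *; from plan import trays,h as hd
d=pickle.load(open("f3.pkl","rb"))["top"]
R=np.array(d["orientation"]);t=np.array(d["position"])
read={"y":(717,74),"g":(450,90),"b":(178,89)}
for k,(x,y) in read.items():
    u=cv2.undistortPoints(np.array([[[149.62+x/4,119.62+y/4]]]),np.array(d["intrinsics"]),np.array(d["dist_coeffs"]))[0,0]
    v=R@np.r_[u,1];P=t+v*(.096-t[2])/v[2];e=P[:2]-np.array(trays[k][:2]);b=hd(trays[k][2])[:2]
    print(k,"offset mm: back",round(e@b*1000,1),"left",round((-e[0]*b[1]+e[1]*b[0])*1000,1))
```

```text
y offset mm: back 1.1 left 0.7
g offset mm: back 0.4 left -0.1
b offset mm: back -1.7 left -4.7
```

Run:
```python
import pickle,numpy as np
a=pickle.load(open("f0.pkl","rb"));b=pickle.load(open("f3.pkl","rb"))
for n,(x,y,w,h) in {"salt":(238,218,18,24),"spice":(272,164,16,22),"mug":(125,230,36,45)}.items():
    print(n,np.abs(a["side"]["frame"][y:y+h,x:x+w].astype(int)-b["side"]["frame"][y:y+h,x:x+w]).mean().round(1))
from station import workorder
print(workorder.sign_off())
```

```text
salt 33.6
spice 20.4
mug 13.6
the job is handed in; nothing more can be done
None
```

All three tins stand upright, lid up, in the trays of their own colours, with their windows facing the low front. I handed the job in at about 39 s on the robot's clock, with the gripper open and clear of everything.

**How it went:** I gripped yellow and green at a lean, lifted and turned them upright, and set them down. Blue I picked from above and turned about 165°. I lowered each one slowly until the wrist force changed by about 5–8 N, then opened the fingers.

**Last checks that passed:**
- **Squareness:** lid edges ran parallel to the tray edges, within about 3°.
- **Centring:** yellow was within 1.3 mm and green within 0.4 mm of the tray centre.

**Checks that disagreed or settled nothing:**
- **Blue centring:** it read 4.7 mm off to the side, but the gripper covered part of the lid in that picture. By the arm's own position it went down in the centre of the tray.
- **Blue height:** my camera measurement before the pick came out about 7 mm low. I used the stated height, and the set-down contact agreed with it.
- **Other items:** my before/after pixel comparison of the salt shaker, spice jar and mug came out non-zero and settled nothing. I handed in without looking at what caused it; moving shadows may explain it. The jar, grater and pink tins looked undisturbed in the pictures I viewed. I last saw the shaker, standing and clear, at the yellow pick, and I have no view of the mug after the moves.

I viewed 10 pictures in all.

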